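# Walk the power supply into its locating frame

## Task

Walk the heavy power supply forward across the bench into its locating frame by pushing first one rear corner and then the other, a little at a time, keeping clear of the black connector housing between them and never letting it slew more than about 25 degrees out of line with the frame. Finish with a firm but gentle steady press of about 10 N (never above 20 N anywhere) so that its whole front beds squarely on the stop bar, then leave it there untouched. Do not lift it, do not shift the frame's neighbours: the bottle, the beaker and the jar.

Things in the scene. Friction and masses are not known exactly. Their poses are not given: they have to be found in the camera images.
- supply: white painted steel power supply, a loose flat-bottomed box 120 mm deep (x), 190 mm wide (y), 70 mm high, on four short nylon feet, 1.1 to 1.9 kg, sliding on the bench with dry friction. Origin at the centre of its underside; x points forward through its front panel (grey, with display and knob, away from the robot), y left, z up. The knob and sockets in front pass over the stop bar
- rearbox: black plastic connector and fan housing standing 16 mm out of the middle of the supply's rear face, 100 mm wide, from 10 to 60 mm above the bench; delicate, not to be pushed. Origin in the middle of the rear face, 35 mm above the bench, axes as the supply's; it leaves 45 mm of bare steel on either side
- front_left (a point): front left edge of the supply, 60 mm ahead and 95 mm to the left of its origin, 35 mm above its underside
- front_right (a point): front right edge of the supply, 60 mm ahead and 95 mm to the right of its origin, 35 mm above its underside
- rear_left (a point): where to push the left rear corner: on the rear face, 72 mm left of the supply's middle, 35 mm above its underside; axes as the supply's. Pushed there, the supply drags with 2 to 7 N and turns to its right about a point roughly 110 mm right of its middle, so that the pushed corner swings some 17 degrees outward (left) of straight ahead
- rear_right (a point): where to push the right rear corner: on the rear face, 72 mm right of the supply's middle, 35 mm above its underside; axes as the supply's. Behaves as the left corner, mirrored
- bay: aluminium frame bolted to the bench, open to the robot: two rigid cheeks 30 mm high, 14 mm thick, 204 mm apart inside (7 mm play each side of the supply), reaching 25 mm back from the stop bar, then flaring outward at about 30 degrees for 25 mm more. Origin on the bench at the middle of the stop bar's near face; x points forward into the bar, y left. Home: the supply's front at x = 0 here
- stop: the frame's stop bar, rigid aluminium, 20 mm thick, 204 mm wide, 30 mm high, closing the frame's far end. Origin on the bench at the middle of its near face, axes as the frame's
- reagent: amber bottle, 60 mm across, 100 mm high, standing left of the frame; origin at the centre of its underside; leave alone
- beaker: glass beaker, 68 mm across, 85 mm high, standing right of the frame; origin at the centre of its underside; leave alone
- jar: small glass jar, 48 mm across, 60 mm high, standing right of the frame, nearer the robot than the beaker; origin at the centre of its underside; leave alone
Things that resemble listed ones, but are neither listed nor needed, are in the scene too. What is meant by the supply is not yellow, and is the smaller of those in its own colour.

How it is judged:
On the way, in this order (a step that is already met when the one before it is completed fails the run):
1. the supply's front is between the cheeks of the frame (x of each of front_left, front_right in the frame of bay above -0.025 m and y of front_left in the frame of bay between 0.08 and 0.11 m and angle between supply's own z axis and vertical below 0.05 rad), for 0.1 s.
2. the supply's whole front is on the stop bar (both front edges within 3 mm) and pressed against it with more than 3 N, steadily for 0.25 s (x of each of front_left, front_right in the frame of bay above -0.003 m and y of supply in the frame of bay between -0.012 and 0.012 m and contact force between supply and stop above 3 N), for 0.25 s.
At the end, for the whole second after the job is handed in: the supply stands flat on the bench in its frame, both front edges within 3 mm of the stop bar, its middle within 12 mm of the frame's middle line, at rest and untouched (x of each of front_left, front_right in the frame of bay above -0.003 m and y of supply in the frame of bay between -0.012 and 0.012 m and angle between supply's own z axis and vertical below 0.04 rad and height (world z) of supply below 0.004 m and linear speed of supply below 0.01 m/s and contact force between the fingers and supply below 0.2 N).
It fails at once if the robot pushes the connector housing (over 2 N) (contact force between any of the fingers, the arm and rearbox above 2 N).
It fails at once if the supply slews more than 26 degrees out of line with the frame (angle between the x axis of supply and the x axis of bay, either way round above 0.454 rad).
It fails at once if more than 20 N between the robot and the supply, the supply and the stop bar, or the supply and the frame (contact force between the fingers and supply above 20 N or contact force between supply and stop above 20 N or contact force between supply and bay above 20 N).
It fails at once if the supply is tipped or lifted (angle between supply's own z axis and vertical above 0.12 rad or height (world z) of supply above 0.012 m).
It fails at once if a bystander is moved by more than 15 mm (distance of any of reagent, beaker, jar from where it was at the start of the episode above 0.015 m).
It also fails if it takes over 72 s, if anything falls off the work surface, if the arm or the gripper's body presses on something with over 40 N, if the wrist force passes 120 N, or if a joint passes its speed limit or range.

## Robot

A 6-joint arm with a two-finger parallel gripper is mounted at the origin on the work surface. World frame = base frame: x ahead of the robot, y to its left, z up, the work surface at z = 0. Lengths are in m, angles in rad, forces in N, time in s.
With the tool pointing down it reaches from about 0.25 to 0.725 m from the base axis. Payload 4 kg.
Tool frame: the origin (TCP) lies between the finger pads; the fingertips stand 11 mm ahead of it and the grasp point (between the pads) lies 8 mm behind it (bot.tip_extent is the distance from the TCP to the fingertips, in m); z points along the fingers, y is the line along which they close (so a half turn about z gives the same grasp; the last joint's range is limited). The gripper opens to 85 mm and grips with 20 to 120 N. Pads are 22 mm wide; open, the fingers measure 114 mm over their backs; the gripper's body (76 mm by 85 mm) begins 54 mm behind the grasp point. The pads swing forward as they close: fully open they stand 13 mm farther back than shut.
Start: joints at [-1.287, 0.241, 0.005, 1.335, 0, 1.571], TCP at [0.14, -0.48, 0.207] pointing down, gripper open.
Joint ranges: [-2.72, 2.72], [-1.05, 1.87], [-1.09, 1.28], [-1.99, 2.15], [-1.42, 1.44], [-3.14, 3.14]. Speed limits (rad/s): [2.79, 2.79, 3.14, 3.14, 3.14, 3.14].

## Interface

Orientations are given as a unit quaternion [x, y, z, w].
In Python, from workcell import bot gives the robot as it stands. The module is installed in compiled form; this text tells all that it offers.
- The arm moves only by the tool drive_tool, never from a script. Its argument "rows" is a list of rows, each an object of numbers: "dx", "dy", "dz": the shift along the tool's x, y, z in units of 50 mm (1.0 is 50 mm); "wx", "wy", "wz": the turn, a rotation vector about the tool's x, y, z in units of 5 degrees (1.0 is 5 degrees); "hand": the finger opening in mm, from 0 to 85.4. A call has 1 to 20 rows; each row is the pose to reach, as a shift and turn from the pose commanded when the call began, along the tool's axes at that moment; what a row does not reach only later rows make up. A row lasts 1/10 s, in which the tool goes at most 50 mm and 8.59 degrees, less where a joint would pass 70% of its speed; a pose out of reach is approached as far as the arm can. A call with a gripper value outside its range is refused whole. The fingers move at their own pace and stop on an object; the grip force is fixed at half the most. Time passes only in rows, so rows that repeat a pose let the fingers close. It gives the time, the measured TCP pose, the force, the opening and the grip force at its end, in the units of the state.
- bot.get_obs(): the state, without advancing time (a new reading comes with each control period).
- bot.camera(name): name is "scene" or "top" or "wrist"; returns the picture (384x512x3 uint8, red, green, blue); there is no depth.
- bot.get_calibration(name): a dict with "vfov" (degrees; the focal length in pixels is half the picture's height over the tangent of half this angle, whatever the lens; pixels are square), "cx", "cy" (the principal point, pixels), "k1" (the pictures are not rectified: a ray, as slopes to the right and down, at radius r is drawn at 1 + k1 r^2 times it, then the intrinsics apply), "origin" and "rotation" of the camera in the world; the wrist camera has in their place "mount" (4x4, takes a point from camera to tool coordinates, whose origin is the TCP and whose axes are the flange's). Camera axes: x right, y up, looking along -z (the intrinsics and any distortion apply to the point x, -y, -z); pixel columns grow to the right and rows downward; lengths in m; the calibration is good to about 2 mm. A picture is of the moment at which its call begins: read the wrist's pose just before it. get_calibration takes no time and is no camera call.
- bot.job_done(): hands the job in; it is judged then, once.
Trained networks look in the newest picture that a camera, given by its name, has taken for a name from the list of things; names that differ only in an ending like _2 or _b are one class to them, and where a whole thing is asked for, a point or a joint stands for the part that bears it (a point fixed in the world has none). Each returns a list of dicts, best first, with "score" (0 to 1); they miss things now and then, are a little off and sometimes report something else, mostly with a low value. They report only what shows in the picture. A call takes as long as a camera call. They do not tell look-alikes from the thing itself.
- bot.look_for(camera, thing): "extent" ([centre column, centre row, width, height] in pixels, round what is visible of it).
- bot.outline_of(camera, thing): "region" (384x512 bool, what is visible of it) and "extent" ([centre column, centre row, width, height] in pixels, round what is visible of it).
The state is a dict: "clock": time; "joint_pos": joint angles; "joint_vel": joint speeds; "tau": joint torques, N m; "eef_pos": TCP position; "tool_rot": TCP orientation; "ft_force": force on the tool from outside, world axes, zero at the start; "ft_torque": the same for the moment, N m; "grip_width": finger opening in m; "grasp_force": force on a finger pad.
Only numpy, scipy, OpenCV 4.12 (cv2) and the standard library are available. Lean on these libraries where they do the work, as an engineer would, in place of code of your own. Each camera call takes 0.05 s, during which the arm holds its last target. There are 200 camera calls.

## Working session

There is one attempt and no reset: what is moved stays moved. The work goes in short steps, Python scripts to look and compute and a tool call to move; the robot and the scene stay as the last step left them, time stands still between calls to the robot, and variables do not carry over. Pictures are saved under pics/ and viewed, at most 10 in all, crops included, and the job is handed in when it is done.

Besides the shell and the picture viewer there is one more tool, called after ">>>" as name(argument=value, ...), one argument or row to a line, values as JSON. drive_tool: Moves the arm, as the interface text tells. Its arguments: {"type":"object","properties":{"rows":{"type":"array","items":{"type":"object","properties":{"dx":{"type":"number"},"dy":{"type":"number"},"dz":{"type":"number"},"wx":{"type":"number"},"wy":{"type":"number"},"wz":{"type":"number"},"hand":{"type":"number"}}}}},"required":["rows"]}

```bash
mkdir -p pics; cat > h.py <<'E'
import numpy as np, cv2
from workcell import bot
from scipy.spatial.transform import Rotation as R
def K(c):
    f=192/np.tan(np.radians(c['vfov'])/2); return f
def ray(name,u,v):
    c=bot.get_calibration(name); f=K(c)
    x,y=(u-c['cx'])/f,(v-c['cy'])/f
    rd=np.hypot(x,y); r=rd
    for _ in range(20): r=rd/(1+c['k1']*r*r)
    s=r/rd if rd>0 else 1
    return np.array(c['origin']),np.array(c['rotation'])@np.array([x*s,-y*s,-1])
def atz(name,u,v,z):
    o,d=ray(name,u,v); return o+d*(z-o[2])/d[2]
def proj(name,P):
    c=bot.get_calibration(name); f=K(c)
    p=(np.atleast_2d(P)-np.array(c['origin']))@np.array(c['rotation'])
    a=p[:,0]/-p[:,2]; b=-p[:,1]/-p[:,2]; k=1+c['k1']*(a*a+b*b)
    return np.c_[c['cx']+f*a*k,c['cy']+f*b*k]
def save(name,fn,img=None,s=1.5):
    im=bot.camera(name) if img is None else img
    cv2.imwrite('pics/'+fn,cv2.resize(im[:,:,::-1],None,fx=s,fy=s)); return im
E
python3 - <<'E'
from h import *
a=save('top','top0.png'); b=save('scene','sc0.png')
for cam in('top','scene'):
    c=bot.get_calibration(cam);print(cam,c)
    for t in['supply','rearbox','bay','stop','reagent','beaker','jar']:
        print(t,[(round(d['score'],2),np.round(d['extent']).astype(int).tolist()) for d in bot.look_for(cam,t)])
E
```

```text
top {'vfov': 49.653704654679416, 'cx': 256.2774933600737, 'cy': 194.31003127681393, 'k1': -0.036091206133425556, 'origin': array([0.24081351, 0.03012021, 1.19359298]), 'rotation': array([ 0.07678912, -0.07668792, -0.70128677,  0.70457027])}
supply [(0.95, [266, 178, 71, 58]), (0.92, [366, 281, 91, 119]), (0.61, [166, 219, 62, 74])]
rearbox [(0.72, [333, 271, 21, 54]), (0.68, [271, 202, 38, 12]), (0.5, [142, 213, 8, 34])]
bay [(0.67, [264, 142, 86, 22])]
stop [(0.65, [265, 134, 71, 10])]
reagent [(0.91, [190, 151, 28, 24])]
beaker [(0.84, [336, 143, 23, 30])]
jar [(0.7, [339, 182, 21, 18])]
scene {'vfov': 50.73740446061722, 'cx': 259.39781105878, 'cy': 194.50234416700164, 'k1': 0.010786033918833789, 'origin': array([ 0.93667347, -0.71760735,  0.69400565]), 'rotation': array([0.44230719, 0.12701453, 0.22089226, 0.85990597])}
supply [(0.92, [270, 221, 70, 70]), (0.69, [283, 162, 72, 51]), (0.63, [112, 249, 132, 113])]
rearbox [(0.65, [149, 216, 38, 29]), (0.47, [245, 208, 16, 26])]
bay [(0.65, [312, 240, 55, 70])]
stop [(0.68, [321, 243, 33, 55])]
reagent [(0.96, [331, 184, 22, 37]), (0.45, [272, 222, 70, 68])]
beaker [(0.72, [271, 282, 32, 48]), (0.72, [271, 221, 71, 70])]
jar [(0.69, [224, 274, 17, 32])]
```

View pics/top0.png

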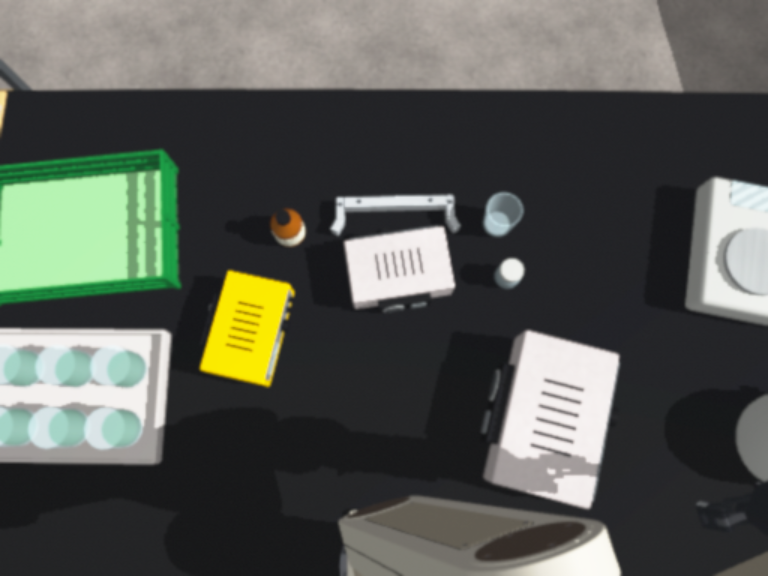

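View pics/sc0.png

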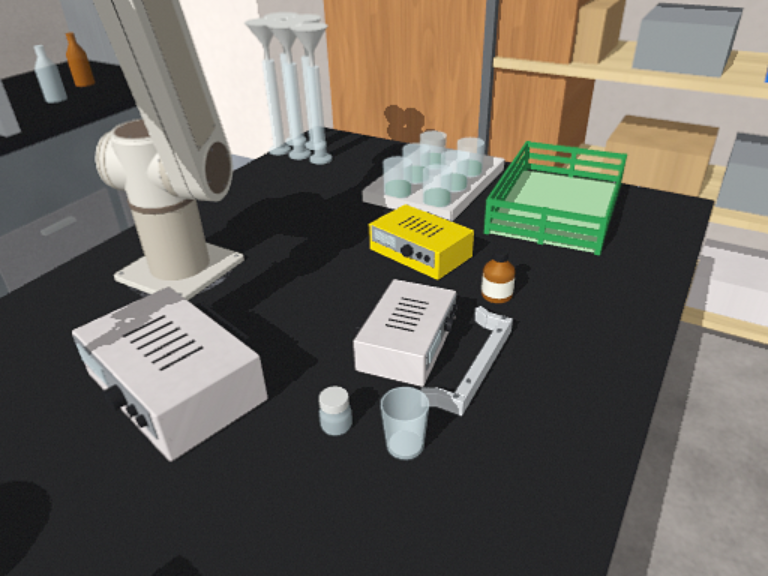

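Candidates for the supply, in top-view native pixels: small white box (266,178), large white box (366,281), yellow box (166,219). I choose the small white one at (266,178). Next I fit its pose and the frame's, then check in a crop.

```bash
sed -i "s/np.array(c\['rotation'\])/R.from_quat(c['rotation']).as_matrix()/g" h.py; cat >> h.py <<'E'
from scipy.optimize import minimize
def box(x0,x1,y0,y1,z0,z1): return np.array([[x,y,z] for x in(x0,x1) for y in(y0,y1) for z in(z0,z1)])
SUP=[box(-.06,.06,-.095,.095,.003,.07)]
def prism(p,h): return np.array([[x,y,z] for x,y in p for z in(0,h)])
def cheek(s):
    c,t=np.cos(np.pi/6)*.025,.0125
    return [prism([(-.025,s*.102),(.02,s*.102),(.02,s*.116),(-.025,s*.116)],.03),
            prism([(-.025,s*.102),(-.025-c,s*(.102+t)),(-.025-c+.007,s*(.102+t+.012)),(-.025,s*.116)],.03)]
BAY=[box(0,.02,-.102,.102,0,.03)]+cheek(1)+cheek(-1)
def place(P,q):
    c,s=np.cos(q[2]),np.sin(q[2]); return P@np.array([[c,-s,0],[s,c,0],[0,0,1]]).T+[q[0],q[1],0]
def mask(cam,M,q):
    m=np.zeros((384*4,512*4),np.uint8)
    for P in M:
        cv2.fillConvexPoly(m,cv2.convexHull(np.round(proj(cam,place(P,q))*4+1.5).astype(np.int32)),1)
    return cv2.resize(m.astype(np.float32),(512,384),interpolation=cv2.INTER_AREA)
def fit(obs,M,q0):
    f=lambda q:sum(np.abs(mask(c,M,q)-o).sum() for c,o in obs.items())
    r=minimize(f,q0,method='Nelder-Mead',options=dict(initial_simplex=np.array(q0)+np.array([[0,0,0],[.02,0,0],[0,.02,0],[0,0,.15]]),xatol=1e-4,fatol=.05,maxiter=300))
    return r.x,r.fun/sum(o.sum() for o in obs.values())
def pick(cam,t,uv):
    L=[d for d in bot.outline_of(cam,t) if np.hypot(d['extent'][0]-uv[0],d['extent'][1]-uv[1])<20]
    return L[0]['region'].astype(np.float32) if L else None
def rel(b,s):
    c,k=np.cos(b[2]),np.sin(b[2]); d=s[:2]-b[:2]; return np.array([c*d[0]+k*d[1],-k*d[0]+c*d[1],s[2]-b[2]])
E
cat > m0.py <<'E'
from h import *
a=bot.camera('top');b=bot.camera('scene')
st=pick('top','supply',(266,178));ss=pick('scene','supply',(283,221)) 
q0=[*atz('top',266,178,.07)[:2],.1]; b0=[*atz('top',265,139,.03)[:2],0.]
print(q0,b0)
hs=lambda im:cv2.cvtColor(im,cv2.COLOR_RGB2HSV)
bt=pick('top','bay',(264,142)); bs=pick('scene','bay',(312,240))
for nm,o,M,z in(('sup',{'top':st},SUP,q0),('supb',{'top':st,'scene':ss},SUP,q0),('bay',{'top':bt},BAY,b0),('bayb',{'top':bt,'scene':bs},BAY,b0)):
    try:
        q,e=fit(o,M,z); print(nm,np.round(q,4),np.degrees(q[2]).round(1),round(e,3))
    except Exception as ex: print(nm,ex); continue
    if nm=='sup':S=q
    if nm=='bay':B=q
print('rel',rel(B,S))
im=a.copy(); out=cv2.resize(im,None,fx=4,fy=4,interpolation=cv2.INTER_CUBIC)
for M,q in((SUP,S),(BAY,B)):
    for P in M:
        cv2.polylines(out,[cv2.convexHull((proj('top',place(P,q))*4+1.5).astype(np.int32))],True,(255,0,0),1)
save('',"crop0.png",out[110*4:230*4,170*4:370*4],1)
for n,uv,z in(('reagent',(190,151),.05),('beaker',(336,143),.04),('jar',(339,182),.03)):print(n,atz('top',*uv,z))
print(bot.get_obs())
E
python3 m0.py
```

```text
[np.float64(0.5359459889310838), np.float64(0.0038847973415152906), 0.1] [np.float64(0.665751290593093), np.float64(0.005844052639917236), 0.0]
sup [0.5443 0.0045 0.1588] 9.1 0.085
supb [0.5437 0.006  0.1636] 9.4 0.084
bay [0.672  0.0116 0.0354] 2.0 0.109
bayb [0.674  0.0116 0.0361] 2.1 0.128
rel [-0.12786193 -0.0025051   0.12338318]
reagent [0.62090021 0.22316714 0.05      ]
beaker [ 0.65092437 -0.20219145  0.04      ]
jar [ 0.53555714 -0.20840438  0.03      ]
{'clock': 1.1, 'joint_pos': array([-1.28698459e+00,  2.40600092e-01,  5.02231099e-03,  1.33519078e+00,
       -3.21386592e-05,  1.57079564e+00]), 'joint_vel': array([-0.0011152 ,  0.0013528 , -0.00059063,  0.00038545,  0.00021998,
        0.00043726]), 'tau': array([ 1.73812001e-03, -3.72221017e+01,  2.52696079e+01,  1.35260310e-03,
        8.34882712e-05, -1.05555287e-05]), 'eef_pos': array([ 0.14000248, -0.48001468,  0.20681495]), 'tool_rot': array([ 9.89948198e-01,  1.41430423e-01, -1.39440223e-05,  1.60183312e-05]), 'ft_force': array([ 0.64662507,  0.42495476, -0.50460906]), 'ft_torque': array([-0.03925886,  0.00474625, -0.01404426]), 'grasp_force': 0.0, 'grip_width': 0.08536360984809326}
```

View pics/crop0.png

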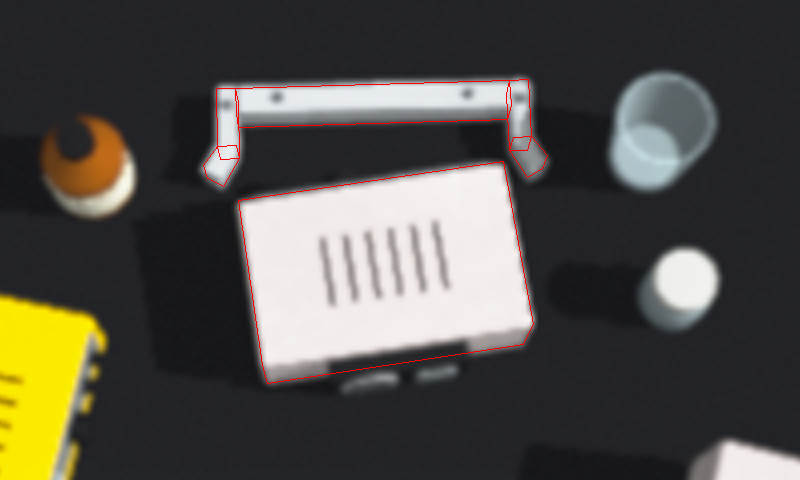

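The crop shows the small white box with its black housing on the rear side facing the robot. The box outline fits tightly: supply yaw is about 9° and bay yaw about 2°. The left side lags, so I push the left corner first. Now I move behind the left corner, staying high.

>>> drive_tool(
  rows=[
    {"dx": 8.6, "dy": -8.8, "wz": 2.85, "hand": 0},
    {"dx": 8.6, "dy": -8.8, "wz": 2.85, "hand": 0},
    {"dx": 8.6, "dy": -8.8, "wz": 2.85, "hand": 0},
    {"dx": 8.6, "dy": -8.8, "wz": 2.85, "hand": 0},
    {"dx": 8.6, "dy": -8.8, "wz": 2.85, "hand": 0},
    {"dx": 8.6, "dy": -8.8, "wz": 2.85, "hand": 0},
    {"dx": 8.6, "dy": -8.8, "wz": 2.85, "hand": 0},
    {"dx": 8.6, "dy": -8.8, "wz": 2.85, "hand": 0},
    {"dx": 8.6, "dy": -8.8, "wz": 2.85, "hand": 0},
    {"dx": 8.6, "dy": -8.8, "wz": 2.85, "hand": 0},
    {"dx": 8.6, "dy": -8.8, "wz": 2.85, "hand": 0},
    {"dx": 8.6, "dy": -8.8, "wz": 2.85, "hand": 0},
    {"dx": 8.6, "dy": -8.8, "wz": 2.85, "hand": 0},
    {"dx": 8.6, "dy": -8.8, "wz": 2.85, "hand": 0},
    {"dx": 8.6, "dy": -8.8, "wz": 2.85, "hand": 0},
    {"dx": 8.6, "dy": -8.8, "wz": 2.85, "hand": 0},
    {"dx": 8.6, "dy": -8.8, "wz": 2.85, "hand": 0},
    {"dx": 8.6, "dy": -8.8, "wz": 2.85, "hand": 0},
  ],
)

```text
invalid input at $.rows[0]: expected keys dx, dy, dz, wx, wy, wz, hand
```

>>> drive_tool(
  rows=[
    {"dx": 8.6, "dy": -8.8, "dz": 0, "wx": 0, "wy": 0, "wz": 2.85, "hand": 0},
    {"dx": 8.6, "dy": -8.8, "dz": 0, "wx": 0, "wy": 0, "wz": 2.85, "hand": 0},
    {"dx": 8.6, "dy": -8.8, "dz": 0, "wx": 0, "wy": 0, "wz": 2.85, "hand": 0},
    {"dx": 8.6, "dy": -8.8, "dz": 0, "wx": 0, "wy": 0, "wz": 2.85, "hand": 0},
    {"dx": 8.6, "dy": -8.8, "dz": 0, "wx": 0, "wy": 0, "wz": 2.85, "hand": 0},
    {"dx": 8.6, "dy": -8.8, "dz": 0, "wx": 0, "wy": 0, "wz": 2.85, "hand": 0},
    {"dx": 8.6, "dy": -8.8, "dz": 0, "wx": 0, "wy": 0, "wz": 2.85, "hand": 0},
    {"dx": 8.6, "dy": -8.8, "dz": 0, "wx": 0, "wy": 0, "wz": 2.85, "hand": 0},
    {"dx": 8.6, "dy": -8.8, "dz": 0, "wx": 0, "wy": 0, "wz": 2.85, "hand": 0},
    {"dx": 8.6, "dy": -8.8, "dz": 0, "wx": 0, "wy": 0, "wz": 2.85, "hand": 0},
    {"dx": 8.6, "dy": -8.8, "dz": 0, "wx": 0, "wy": 0, "wz": 2.85, "hand": 0},
    {"dx": 8.6, "dy": -8.8, "dz": 0, "wx": 0, "wy": 0, "wz": 2.85, "hand": 0},
    {"dx": 8.6, "dy": -8.8, "dz": 0, "wx": 0, "wy": 0, "wz": 2.85, "hand": 0},
    {"dx": 8.6, "dy": -8.8, "dz": 0, "wx": 0, "wy": 0, "wz": 2.85, "hand": 0},
    {"dx": 8.6, "dy": -8.8, "dz": 0, "wx": 0, "wy": 0, "wz": 2.85, "hand": 0},
    {"dx": 8.6, "dy": -8.8, "dz": 0, "wx": 0, "wy": 0, "wz": 2.85, "hand": 0},
    {"dx": 8.6, "dy": -8.8, "dz": 0, "wx": 0, "wy": 0, "wz": 2.85, "hand": 0},
    {"dx": 8.6, "dy": -8.8, "dz": 0, "wx": 0, "wy": 0, "wz": 2.85, "hand": 0},
  ],
)

```text
clock: 2.9
eef_pos: [0.431, 0.0354, 0.2071]
tool_rot: [0.999, 0.033, -0.0, -0.011]
ft_force: [0.1, 0.7, -0.5]
grip_width: -0.0002
grasp_force: 0.0
```

>>> drive_tool(
  rows=[
    {"dx": 0, "dy": 0, "dz": 0, "wx": 0, "wy": 0, "wz": 0, "hand": 0},
    {"dx": 0, "dy": 0, "dz": 0, "wx": 0, "wy": 0, "wz": 0, "hand": 0},
    {"dx": 0, "dy": 0, "dz": 0, "wx": 0, "wy": 0, "wz": 0, "hand": 0},
  ],
)

```text
clock: 3.2
eef_pos: [0.4314, 0.0361, 0.2069]
tool_rot: [0.999, 0.034, -0.0, -0.011]
ft_force: [-0.4, 1.4, -0.4]
grip_width: -0.0003
grasp_force: 0.0
```

>>> drive_tool(
  rows=[
    {"dx": 0.04, "dy": -0.6, "dz": 0, "wx": -0.25, "wy": 0, "wz": 0.4, "hand": 0},
    {"dx": 0.04, "dy": -0.6, "dz": 0, "wx": -0.25, "wy": 0, "wz": 0.4, "hand": 0},
    {"dx": 0.04, "dy": -0.6, "dz": 0, "wx": -0.25, "wy": 0, "wz": 0.4, "hand": 0},
  ],
)

```text
clock: 3.5
eef_pos: [0.4334, 0.0376, 0.2075]
tool_rot: [0.999, 0.035, -0.001, -0.012]
ft_force: [-0.9, -0.2, -0.5]
grip_width: -0.0002
grasp_force: 0.0
```

>>> drive_tool(
  rows=[
    {"dx": 0, "dy": 0, "dz": 0.8, "wx": 0, "wy": 0, "wz": 0, "hand": 0},
    {"dx": 0, "dy": 0, "dz": 1.6, "wx": 0, "wy": 0, "wz": 0, "hand": 0},
    {"dx": 0, "dy": 0, "dz": 2.4, "wx": 0, "wy": 0, "wz": 0, "hand": 0},
    {"dx": 0, "dy": 0, "dz": 3.2, "wx": 0, "wy": 0, "wz": 0, "hand": 0},
    {"dx": 0, "dy": 0, "dz": 3.44, "wx": 0, "wy": 0, "wz": 0, "hand": 0},
    {"dx": 0, "dy": 0, "dz": 3.44, "wx": 0, "wy": 0, "wz": 0, "hand": 0},
    {"dx": 0, "dy": 0, "dz": 3.44, "wx": 0, "wy": 0, "wz": 0, "hand": 0},
    {"dx": 0, "dy": 0, "dz": 3.44, "wx": 0, "wy": 0, "wz": 0, "hand": 0},
  ],
)

```text
clock: 4.3
eef_pos: [0.4345, 0.0394, 0.0368]
tool_rot: [0.999, 0.036, 0.0, -0.013]
ft_force: [-0.4, 0.1, -0.2]
grip_width: 0.0002
grasp_force: 0.0
```

```bash
python3 - <<'E'
from h import *
o=bot.get_obs(); print(o['eef_pos'],R.from_quat(o['tool_rot']).as_matrix().round(3),o['ft_force'],o['clock'])
im=save('scene','sc1.png',s=1); cv2.imwrite('pics/sc1c.png',cv2.resize(im[110:310,180:400,::-1],None,fx=3,fy=3))
E
```

```text
[0.43448004 0.03940941 0.0368482 ] [[ 0.997  0.072 -0.   ]
 [ 0.072 -0.997  0.026]
 [ 0.002 -0.025 -1.   ]] [-0.39244589  0.0626415  -0.18871361] 4.3
```

View pics/sc1c.png

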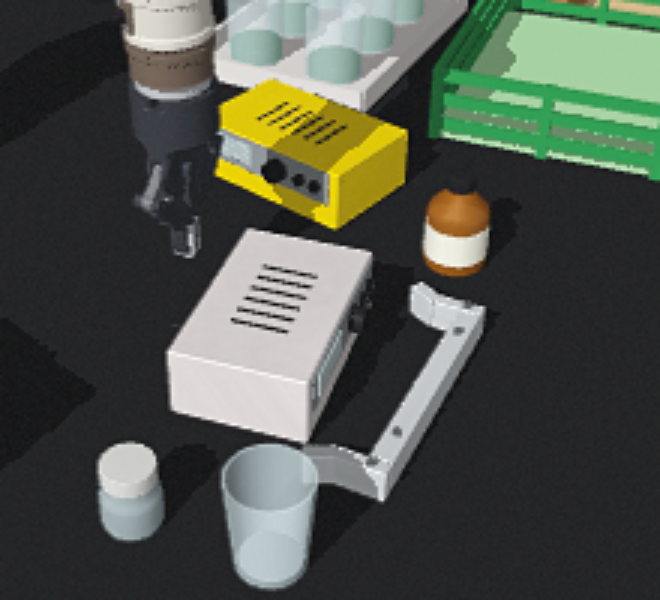

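The picture shows the gripper low behind the supply, and the side shift did not take effect. The last joint is evidently at its limit. I check that, then turn the tool half round.

>>> drive_tool(
  rows=[
    {"dx": 0, "dy": 0, "dz": 0, "wx": 0, "wy": 0, "wz": -1.7, "hand": 0},
    {"dx": 0, "dy": 0, "dz": 0, "wx": 0, "wy": 0, "wz": -3.4, "hand": 0},
    {"dx": 0, "dy": 0, "dz": 0, "wx": 0, "wy": 0, "wz": -5.1, "hand": 0},
    {"dx": 0, "dy": 0, "dz": 0, "wx": 0, "wy": 0, "wz": -6.8, "hand": 0},
    {"dx": 0, "dy": 0, "dz": 0, "wx": 0, "wy": 0, "wz": -8.5, "hand": 0},
    {"dx": 0, "dy": 0, "dz": 0, "wx": 0, "wy": 0, "wz": -10.2, "hand": 0},
    {"dx": 0, "dy": 0, "dz": 0, "wx": 0, "wy": 0, "wz": -11.9, "hand": 0},
    {"dx": 0, "dy": 0, "dz": 0, "wx": 0, "wy": 0, "wz": -13.6, "hand": 0},
    {"dx": 0, "dy": 0, "dz": 0, "wx": 0, "wy": 0, "wz": -15.3, "hand": 0},
    {"dx": 0, "dy": 0, "dz": 0, "wx": 0, "wy": 0, "wz": -17.0, "hand": 0},
    {"dx": 0, "dy": 0, "dz": 0, "wx": 0, "wy": 0, "wz": -17.6, "hand": 0},
    {"dx": 0, "dy": 0, "dz": 0, "wx": 0, "wy": 0, "wz": -17.6, "hand": 0},
  ],
)

```text
clock: 5.55
eef_pos: [0.4341, 0.0394, 0.0367]
tool_rot: [0.694, 0.72, 0.009, -0.009]
ft_force: [-0.5, 0.3, 0.6]
grip_width: 0.0005
grasp_force: 0.0
```

>>> drive_tool(
  rows=[
    {"dx": 0, "dy": 0, "dz": 0, "wx": 0, "wy": 0, "wz": -1.7, "hand": 0},
    {"dx": 0, "dy": 0, "dz": 0, "wx": 0, "wy": 0, "wz": -3.4, "hand": 0},
    {"dx": 0, "dy": 0, "dz": 0, "wx": 0, "wy": 0, "wz": -5.1, "hand": 0},
    {"dx": 0, "dy": 0, "dz": 0, "wx": 0, "wy": 0, "wz": -6.8, "hand": 0},
    {"dx": 0, "dy": 0, "dz": 0, "wx": 0, "wy": 0, "wz": -8.5, "hand": 0},
    {"dx": 0, "dy": 0, "dz": 0, "wx": 0, "wy": 0, "wz": -10.2, "hand": 0},
    {"dx": 0, "dy": 0, "dz": 0, "wx": 0, "wy": 0, "wz": -11.9, "hand": 0},
    {"dx": 0, "dy": 0, "dz": 0, "wx": 0, "wy": 0, "wz": -13.6, "hand": 0},
    {"dx": 0, "dy": 0, "dz": 0, "wx": 0, "wy": 0, "wz": -15.3, "hand": 0},
    {"dx": 0, "dy": 0, "dz": 0, "wx": 0, "wy": 0, "wz": -17.0, "hand": 0},
    {"dx": 0, "dy": 0, "dz": 0, "wx": 0, "wy": 0, "wz": -18.0, "hand": 0},
    {"dx": 0, "dy": 0, "dz": 0, "wx": 0, "wy": 0, "wz": -18.0, "hand": 0},
  ],
)

```text
clock: 6.75
eef_pos: [0.4336, 0.0393, 0.0362]
tool_rot: [-0.018, 1.0, 0.013, -0.0]
ft_force: [-0.0, 0.3, 0.4]
grip_width: -0.0
grasp_force: 0.0
```

```bash
python3 - <<'E'
from h import *
o=bot.get_obs(); print(o['eef_pos'],R.from_quat(o['tool_rot']).as_matrix().round(3),o['ft_force'],o['clock'],o['joint_pos'].round(3))
E
```

```text
[0.43361504 0.0393278  0.03624773] [[-0.999 -0.036 -0.001]
 [-0.036  0.999  0.025]
 [ 0.     0.025 -1.   ]] [-0.0439661   0.31204829  0.37648865] 6.75 [ 0.071  0.275 -0.438  0.857  0.026  0.035]
```

>>> drive_tool(
  rows=[
    {"dx": 0, "dy": 0.56, "dz": 0, "wx": 0.29, "wy": 0, "wz": 0, "hand": 0},
    {"dx": 0, "dy": 0.56, "dz": 0, "wx": 0.29, "wy": 0, "wz": 0, "hand": 0},
    {"dx": -0.15, "dy": 0.56, "dz": 0, "wx": 0.29, "wy": 0, "wz": 0, "hand": 0},
    {"dx": -0.3, "dy": 0.56, "dz": 0, "wx": 0.29, "wy": 0, "wz": 0, "hand": 0},
    {"dx": -0.36, "dy": 0.56, "dz": 0, "wx": 0.29, "wy": 0, "wz": 0, "hand": 0},
    {"dx": -0.36, "dy": 0.56, "dz": 0, "wx": 0.29, "wy": 0, "wz": 0, "hand": 0},
    {"dx": -0.36, "dy": 0.56, "dz": 0, "wx": 0.29, "wy": 0, "wz": 0, "hand": 0},
  ],
)

```text
clock: 7.45
eef_pos: [0.4498, 0.0675, 0.036]
tool_rot: [-0.018, 1.0, 0.0, -0.001]
ft_force: [-1.4, -0.4, -0.2]
grip_width: -0.0001
grasp_force: 0.0
```

>>> drive_tool(
  rows=[
    {"dx": -0.03, "dy": 0, "dz": 0, "wx": 0, "wy": 0, "wz": 0, "hand": 0},
    {"dx": -0.06, "dy": 0, "dz": 0, "wx": 0, "wy": 0, "wz": 0, "hand": 0},
    {"dx": -0.09, "dy": 0, "dz": 0, "wx": 0, "wy": 0, "wz": 0, "hand": 0},
    {"dx": -0.12, "dy": 0, "dz": 0, "wx": 0, "wy": 0, "wz": 0, "hand": 0},
    {"dx": -0.15, "dy": 0, "dz": 0, "wx": 0, "wy": 0, "wz": 0, "hand": 0},
    {"dx": -0.18, "dy": 0, "dz": 0, "wx": 0, "wy": 0, "wz": 0, "hand": 0},
    {"dx": -0.21, "dy": 0, "dz": 0, "wx": 0, "wy": 0, "wz": 0, "hand": 0},
    {"dx": -0.24, "dy": 0, "dz": 0, "wx": 0, "wy": 0, "wz": 0, "hand": 0},
  ],
)

```text
clock: 8.25
eef_pos: [0.4618, 0.0684, 0.0361]
tool_rot: [-0.019, 1.0, 0.0, -0.001]
ft_force: [-1.9, -0.4, 0.7]
grip_width: 0.0003
grasp_force: 1.5
```

>>> drive_tool(
  rows=[
    {"dx": -0.03, "dy": 0.004, "dz": 0, "wx": 0, "wy": 0, "wz": 0, "hand": 0},
    {"dx": -0.06, "dy": 0.012, "dz": 0, "wx": 0, "wy": 0, "wz": 0, "hand": 0},
    {"dx": -0.09, "dy": 0.02, "dz": 0, "wx": 0, "wy": 0, "wz": 0, "hand": 0},
    {"dx": -0.12, "dy": 0.03, "dz": 0, "wx": 0, "wy": 0, "wz": 0, "hand": 0},
    {"dx": -0.15, "dy": 0.04, "dz": 0, "wx": 0, "wy": 0, "wz": 0, "hand": 0},
    {"dx": -0.18, "dy": 0.05, "dz": 0, "wx": 0, "wy": 0, "wz": 0, "hand": 0},
    {"dx": -0.21, "dy": 0.058, "dz": 0, "wx": 0, "wy": 0, "wz": 0, "hand": 0},
    {"dx": -0.24, "dy": 0.066, "dz": 0, "wx": 0, "wy": 0, "wz": 0, "hand": 0},
  ],
)

```text
clock: 9.05
eef_pos: [0.4687, 0.0718, 0.0355]
tool_rot: [-0.019, 1.0, -0.0, -0.006]
ft_force: [-11.6, -0.2, 9.6]
grip_width: -0.0001
grasp_force: 5.6
```

```bash
cat > m.py <<'E'
from h import *
import sys
# usage: m.py x y yaw (guess); fits top view, prints pose in bay, corners
B=np.array([.672,.0116,.0354])
o=bot.get_obs(); q0=[float(a) for a in sys.argv[1:4]]
im=bot.camera('top'); uv=proj('top',[[q0[0],q0[1],.05]])[0]
st=pick('top','supply',uv)
if st is None: print('missed'); sys.exit()
hsv=cv2.cvtColor(im,cv2.COLOR_RGB2HSV); 
q,e=fit({'top':st},SUP,q0)
r=rel(B,q); print('sup',q.round(4),'err',round(e,3),'rel mm',(r[:2]*1e3).round(1),'deg',np.degrees(r[2]).round(1))
for n,P in(('FL',[.06,.095]),('FR',[.06,-.095]),('RL',[-.06,.072]),('RR',[-.06,-.072])):
    w=place(np.array([[*P,0]]),q)[0]; print(n,w[:2].round(4),(rel(B,np.array([w[0],w[1],0]))[:2]*1e3).round(1))
print(o['clock'],o['eef_pos'].round(4),'ft',o['ft_force'].round(1))
out=cv2.resize(im,None,fx=4,fy=4,interpolation=cv2.INTER_CUBIC)
for M,qq in((SUP,q),(BAY,B)):
    for P in M: cv2.polylines(out,[cv2.convexHull((proj('top',place(P,qq))*4+1.5).astype(np.int32))],True,(255,0,0),1)
save('','m%.0f.png'%(o['clock']*10),out[110*4:240*4,170*4:370*4],1)
E
python3 m.py .55 .005 .12
```

```text
sup [ 0.5495 -0.0043  0.0921] err 0.953 rel mm [-122.9  -11.6] deg 3.2
FL [0.6006 0.0958] [-68.4  86.7]
FR [ 0.618  -0.0934] [ -57.7 -103. ]
RL [0.4832 0.0619] [-186.9   56.9]
RR [ 0.4964 -0.0815] [-178.8  -86.8]
9.05 [0.4687 0.0718 0.0355] ft [-11.6  -0.2   9.6]
```

View pics/m90.png

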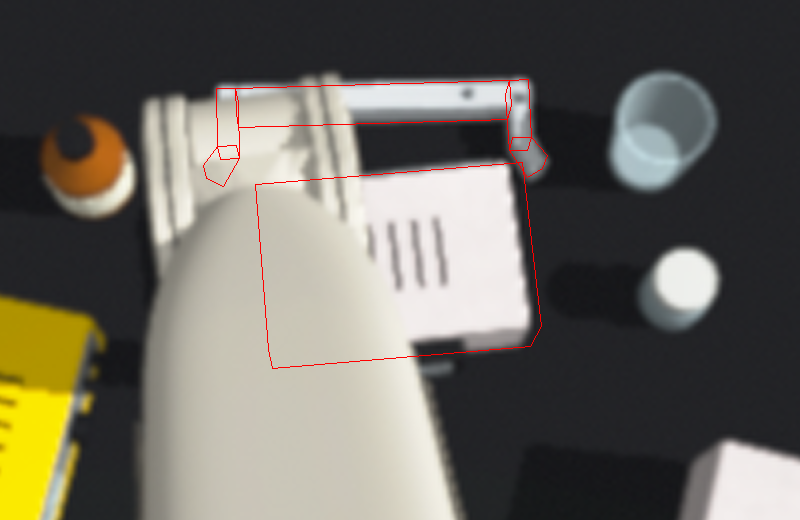

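The arm hides the left half of the supply in the top view, but the supply has turned. The force is higher than expected (11.6 N back, 9.6 N up), so I ease off and read it again.

>>> drive_tool(
  rows=[
    {"dx": 0.02, "dy": 0, "dz": -0.02, "wx": 0, "wy": 0, "wz": 0, "hand": 0},
    {"dx": 0.02, "dy": 0, "dz": -0.02, "wx": 0, "wy": 0, "wz": 0, "hand": 0},
  ],
)

```text
clock: 9.35
eef_pos: [0.4691, 0.0719, 0.036]
tool_rot: [-0.019, 1.0, -0.0, -0.004]
ft_force: [-5.4, -0.7, 0.1]
grip_width: -0.0
grasp_force: 2.9
```

```bash
python3 - <<'E'
from h import *
o=bot.get_obs(); print(o['eef_pos'],R.from_quat(o['tool_rot']).as_rotvec(True),o['ft_force'],o['ft_torque'],o['clock'],o['joint_pos'].round(3))
im=bot.camera('scene'); cv2.imwrite('pics/sc2c.png',cv2.resize(im[130:270,200:380,::-1],None,fx=4,fy=4,interpolation=cv2.INTER_CUBIC))
E
```

```text
[0.46912427 0.07186884 0.03596763] [ 3.38348473e+00 -1.79462168e+02  1.86258968e-02] [-5.43746573 -0.68292671  0.09483166] [0.02772172 1.2501032  0.01714755] 9.35 [ 0.151  0.348 -0.329  0.902  0.001  0.114]
```

View pics/sc2c.png

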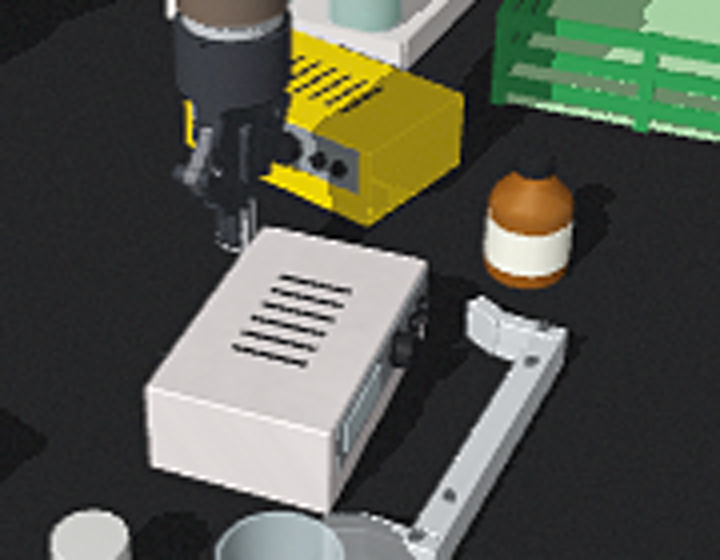

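The view shows the gripper closed on the rear left steel, clear of the housing. Forces are back to 5 N, which is normal drag. I carry on pushing left with a little upward trim.

>>> drive_tool(
  rows=[
    {"dx": -0.03, "dy": 0.008, "dz": -0.01, "wx": 0, "wy": 0, "wz": 0, "hand": 0},
    {"dx": -0.06, "dy": 0.016, "dz": -0.02, "wx": 0, "wy": 0, "wz": 0, "hand": 0},
    {"dx": -0.09, "dy": 0.024, "dz": -0.02, "wx": 0, "wy": 0, "wz": 0, "hand": 0},
    {"dx": -0.12, "dy": 0.032, "dz": -0.02, "wx": 0, "wy": 0, "wz": 0, "hand": 0},
    {"dx": -0.15, "dy": 0.04, "dz": -0.02, "wx": 0, "wy": 0, "wz": 0, "hand": 0},
    {"dx": -0.18, "dy": 0.048, "dz": -0.02, "wx": 0, "wy": 0, "wz": 0, "hand": 0},
    {"dx": -0.21, "dy": 0.056, "dz": -0.02, "wx": 0, "wy": 0, "wz": 0, "hand": 0},
    {"dx": -0.24, "dy": 0.064, "dz": -0.02, "wx": 0, "wy": 0, "wz": 0, "hand": 0},
  ],
)

```text
clock: 10.2
eef_pos: [0.4847, 0.0759, 0.0381]
tool_rot: [-0.019, 1.0, 0.0, -0.001]
ft_force: [-4.4, 1.6, -3.4]
grip_width: -0.0002
grasp_force: 2.3
```

```bash
cat > ms.py <<'E'
from h import *
import sys
B=np.array([.672,.0116,.0354]); cam=sys.argv[4] if len(sys.argv)>4 else 'scene'
o=bot.get_obs(); q0=[float(a) for a in sys.argv[1:4]]
im=bot.camera(cam); uv=proj(cam,[[q0[0],q0[1],.04]])[0]
L=[d for d in bot.outline_of(cam,'supply') if np.hypot(*(np.array(d['extent'][:2])-uv))<25]
if not L: print('missed'); sys.exit()
q,e=fit({cam:L[0]['region'].astype(np.float32)},SUP,q0)
r=rel(B,q); print(cam,'sup',q.round(4),'err',round(e,3),'rel mm',(r[:2]*1e3).round(1),'deg',np.degrees(r[2]).round(1))
for n,P in(('FL',[.06,.095]),('FR',[.06,-.095]),('RL',[-.06,.072]),('RR',[-.06,-.072])):
    w=place(np.array([[*P,0]]),q)[0]; print(n,w[:2].round(4),(rel(B,np.array([w[0],w[1],0]))[:2]*1e3).round(1))
print(o['clock'],o['eef_pos'].round(4),'ft',o['ft_force'].round(1))
E
python3 ms.py .555 .005 .08
```

```text
scene sup [0.5581 0.0065 0.0294] err 0.063 rel mm [-114.   -1.] deg -0.3
FL [0.6153 0.1033] [-53.4  93.6]
FR [ 0.6209 -0.0867] [-54.6 -96.4]
RL [0.496  0.0767] [-173.6   71.3]
RR [ 0.5002 -0.0672] [-174.4  -72.7]
10.2 [0.4847 0.0759 0.0381] ft [-4.4  1.6 -3.4]
```

>>> drive_tool(
  rows=[
    {"dx": -0.03, "dy": 0.008, "dz": 0.02, "wx": 0, "wy": 0, "wz": 0, "hand": 0},
    {"dx": -0.06, "dy": 0.016, "dz": 0.02, "wx": 0, "wy": 0, "wz": 0, "hand": 0},
    {"dx": -0.09, "dy": 0.024, "dz": 0.02, "wx": 0, "wy": 0, "wz": 0, "hand": 0},
    {"dx": -0.12, "dy": 0.032, "dz": 0.01, "wx": 0, "wy": 0, "wz": 0, "hand": 0},
    {"dx": -0.15, "dy": 0.04, "dz": 0.01, "wx": 0, "wy": 0, "wz": 0, "hand": 0},
    {"dx": -0.18, "dy": 0.048, "dz": 0.01, "wx": 0, "wy": 0, "wz": 0, "hand": 0},
    {"dx": -0.21, "dy": 0.056, "dz": 0.01, "wx": 0, "wy": 0, "wz": 0, "hand": 0},
    {"dx": -0.24, "dy": 0.064, "dz": 0.01, "wx": 0, "wy": 0, "wz": 0, "hand": 0},
  ],
)

```text
clock: 11.1
eef_pos: [0.4961, 0.0792, 0.0379]
tool_rot: [-0.019, 1.0, -0.0, -0.001]
ft_force: [-5.4, 0.2, -0.1]
grip_width: 0.0001
grasp_force: 3.2
```

```bash
python3 ms.py .563 .007 -.03
```

```text
scene sup [ 0.5648  0.008  -0.0236] err 0.06 rel mm [-107.3    0.2] deg -3.4
FL [0.627  0.1015] [-41.8  91.5]
FR [ 0.6225 -0.0884] [-53.  -98.2]
RL [0.5065 0.0814] [-163.    75.6]
RR [ 0.5031 -0.0626] [-171.4  -68.2]
11.1 [0.4961 0.0792 0.0379] ft [-5.4  0.2 -0.1]
```

>>> drive_tool(
  rows=[
    {"dx": 0.4, "dy": 0, "dz": 0, "wx": 0, "wy": 0, "wz": 0, "hand": 0},
    {"dx": 1.1, "dy": 0, "dz": 0, "wx": 0, "wy": 0, "wz": 0, "hand": 0},
    {"dx": 1.1, "dy": 0, "dz": 0, "wx": 0, "wy": 0, "wz": 0, "hand": 0},
    {"dx": 1.1, "dy": -0.8, "dz": 0, "wx": 0, "wy": 0, "wz": 0, "hand": 0},
    {"dx": 1.1, "dy": -1.6, "dz": 0, "wx": 0, "wy": 0, "wz": 0, "hand": 0},
    {"dx": 1.1, "dy": -2.4, "dz": 0, "wx": 0, "wy": 0, "wz": 0, "hand": 0},
    {"dx": 1.1, "dy": -2.82, "dz": 0, "wx": 0, "wy": 0, "wz": 0, "hand": 0},
    {"dx": 1.1, "dy": -2.82, "dz": 0, "wx": 0, "wy": 0, "wz": 0, "hand": 0},
    {"dx": 0.9, "dy": -2.82, "dz": 0, "wx": 0, "wy": 0, "wz": 0, "hand": 0},
    {"dx": 0.7, "dy": -2.82, "dz": 0, "wx": 0, "wy": 0, "wz": 0, "hand": 0},
    {"dx": 0.55, "dy": -2.82, "dz": 0, "wx": 0, "wy": 0, "wz": 0, "hand": 0},
    {"dx": 0.55, "dy": -2.82, "dz": 0, "wx": 0, "wy": 0, "wz": 0, "hand": 0},
  ],
)

```text
clock: 12.4
eef_pos: [0.4765, -0.0617, 0.0379]
tool_rot: [-0.02, 1.0, -0.0, 0.0]
ft_force: [-1.1, -1.0, 0.3]
grip_width: -0.0001
grasp_force: 0.0
```

>>> drive_tool(
  rows=[
    {"dx": -0.04, "dy": -0.04, "dz": 0, "wx": 0, "wy": 0, "wz": 0, "hand": 0},
    {"dx": -0.08, "dy": -0.04, "dz": 0, "wx": 0, "wy": 0, "wz": 0, "hand": 0},
    {"dx": -0.12, "dy": -0.04, "dz": 0, "wx": 0, "wy": 0, "wz": 0, "hand": 0},
    {"dx": -0.16, "dy": -0.04, "dz": 0, "wx": 0, "wy": 0, "wz": 0, "hand": 0},
    {"dx": -0.2, "dy": -0.04, "dz": 0, "wx": 0, "wy": 0, "wz": 0, "hand": 0},
    {"dx": -0.24, "dy": -0.04, "dz": 0, "wx": 0, "wy": 0, "wz": 0, "hand": 0},
    {"dx": -0.27, "dy": -0.04, "dz": 0, "wx": 0, "wy": 0, "wz": 0, "hand": 0},
    {"dx": -0.3, "dy": -0.04, "dz": 0, "wx": 0, "wy": 0, "wz": 0, "hand": 0},
    {"dx": -0.33, "dy": -0.045, "dz": -0.005, "wx": 0, "wy": 0, "wz": 0, "hand": 0},
    {"dx": -0.36, "dy": -0.052, "dz": -0.01, "wx": 0, "wy": 0, "wz": 0, "hand": 0},
    {"dx": -0.39, "dy": -0.06, "dz": -0.01, "wx": 0, "wy": 0, "wz": 0, "hand": 0},
    {"dx": -0.42, "dy": -0.068, "dz": -0.01, "wx": 0, "wy": 0, "wz": 0, "hand": 0},
    {"dx": -0.45, "dy": -0.076, "dz": -0.01, "wx": 0, "wy": 0, "wz": 0, "hand": 0},
    {"dx": -0.48, "dy": -0.084, "dz": -0.01, "wx": 0, "wy": 0, "wz": 0, "hand": 0},
  ],
)

```text
clock: 13.8
eef_pos: [0.4936, -0.0653, 0.0374]
tool_rot: [-0.019, 1.0, 0.001, -0.006]
ft_force: [-10.0, 1.1, 8.5]
grip_width: -0.0004
grasp_force: 5.2
```

```bash
python3 ms.py .567 .008 0.01
```

```text
scene sup [ 0.5669  0.0072 -0.0154] err 0.052 rel mm [-105.2   -0.7] deg -2.9
FL [0.6284 0.1013] [-40.4  91.2]
FR [ 0.6255 -0.0887] [-50.1 -98.6]
RL [0.508  0.0801] [-161.4   74.3]
RR [ 0.5058 -0.0639] [-168.7  -69.5]
13.8 [ 0.4936 -0.0653  0.0374] ft [-10.    1.1   8.5]
```

>>> drive_tool(
  rows=[
    {"dx": 0, "dy": 0, "dz": -0.02, "wx": 0, "wy": 0, "wz": 0, "hand": 0},
    {"dx": 0, "dy": 0, "dz": -0.03, "wx": 0, "wy": 0, "wz": 0, "hand": 0},
    {"dx": -0.02, "dy": -0.006, "dz": -0.03, "wx": 0, "wy": 0, "wz": 0, "hand": 0},
    {"dx": -0.05, "dy": -0.014, "dz": -0.03, "wx": 0, "wy": 0, "wz": 0, "hand": 0},
    {"dx": -0.08, "dy": -0.022, "dz": -0.03, "wx": 0, "wy": 0, "wz": 0, "hand": 0},
    {"dx": -0.11, "dy": -0.03, "dz": -0.03, "wx": 0, "wy": 0, "wz": 0, "hand": 0},
  ],
)

```text
clock: 14.5
eef_pos: [0.5036, -0.0673, 0.0392]
tool_rot: [-0.019, 1.0, -0.0, -0.002]
ft_force: [-5.0, -0.1, -3.7]
grip_width: 0.0001
grasp_force: 2.4
```

>>> drive_tool(
  rows=[
    {"dx": -0.03, "dy": -0.008, "dz": 0.02, "wx": 0, "wy": 0, "wz": 0, "hand": 0},
    {"dx": -0.06, "dy": -0.016, "dz": 0.02, "wx": 0, "wy": 0, "wz": 0, "hand": 0},
    {"dx": -0.09, "dy": -0.024, "dz": 0.02, "wx": 0, "wy": 0, "wz": 0, "hand": 0},
    {"dx": -0.12, "dy": -0.032, "dz": 0.02, "wx": 0, "wy": 0, "wz": 0, "hand": 0},
    {"dx": -0.15, "dy": -0.04, "dz": 0.01, "wx": 0, "wy": 0, "wz": 0, "hand": 0},
    {"dx": -0.18, "dy": -0.048, "dz": 0.01, "wx": 0, "wy": 0, "wz": 0, "hand": 0},
    {"dx": -0.21, "dy": -0.056, "dz": 0.01, "wx": 0, "wy": 0, "wz": 0, "hand": 0},
    {"dx": -0.24, "dy": -0.064, "dz": 0.01, "wx": 0, "wy": 0, "wz": 0, "hand": 0},
  ],
)

```text
clock: 15.3
eef_pos: [0.5158, -0.0699, 0.0392]
tool_rot: [-0.019, 1.0, 0.0, -0.001]
ft_force: [-6.3, -0.3, -1.8]
grip_width: 0.0003
grasp_force: 3.0
```

```bash
python3 ms.py .58 .008 0.08
```

```text
scene sup [0.5802 0.0081 0.1   ] err 0.062 rel mm [-91.9  -0.2] deg 3.7
FL [0.6304 0.1086] [-38.1  98.5]
FR [ 0.6494 -0.0804] [-25.9 -91.2]
RL [0.5133 0.0738] [-156.4   67.8]
RR [ 0.5277 -0.0695] [-147.1  -75.9]
15.3 [ 0.5158 -0.0699  0.0392] ft [-6.3 -0.3 -1.8]
```

>>> drive_tool(
  rows=[
    {"dx": 0.4, "dy": 0, "dz": 0, "wx": 0, "wy": 0, "wz": 0, "hand": 0},
    {"dx": 1.1, "dy": 0, "dz": 0, "wx": 0, "wy": 0, "wz": 0, "hand": 0},
    {"dx": 1.1, "dy": 0, "dz": 0, "wx": 0, "wy": 0, "wz": 0, "hand": 0},
    {"dx": 1.1, "dy": 0.8, "dz": 0, "wx": 0, "wy": 0, "wz": 0, "hand": 0},
    {"dx": 1.1, "dy": 1.6, "dz": 0, "wx": 0, "wy": 0, "wz": 0, "hand": 0},
    {"dx": 1.1, "dy": 2.4, "dz": 0, "wx": 0, "wy": 0, "wz": 0, "hand": 0},
    {"dx": 1.1, "dy": 2.9, "dz": 0, "wx": 0, "wy": 0, "wz": 0, "hand": 0},
    {"dx": 1.1, "dy": 2.9, "dz": 0, "wx": 0, "wy": 0, "wz": 0, "hand": 0},
    {"dx": 0.9, "dy": 2.9, "dz": 0, "wx": 0, "wy": 0, "wz": 0, "hand": 0},
    {"dx": 0.7, "dy": 2.9, "dz": 0, "wx": 0, "wy": 0, "wz": 0, "hand": 0},
    {"dx": 0.52, "dy": 2.9, "dz": 0, "wx": 0, "wy": 0, "wz": 0, "hand": 0},
    {"dx": 0.52, "dy": 2.9, "dz": 0, "wx": 0, "wy": 0, "wz": 0, "hand": 0},
  ],
)

```text
clock: 16.6
eef_pos: [0.4873, 0.0733, 0.0394]
tool_rot: [-0.018, 1.0, 0.0, 0.0]
ft_force: [-0.1, 0.5, 0.7]
grip_width: -0.0001
grasp_force: 0.0
```

>>> drive_tool(
  rows=[
    {"dx": -0.04, "dy": 0.02, "dz": 0, "wx": 0, "wy": 0, "wz": 0, "hand": 0},
    {"dx": -0.08, "dy": 0.02, "dz": 0, "wx": 0, "wy": 0, "wz": 0, "hand": 0},
    {"dx": -0.12, "dy": 0.02, "dz": 0, "wx": 0, "wy": 0, "wz": 0, "hand": 0},
    {"dx": -0.16, "dy": 0.02, "dz": 0, "wx": 0, "wy": 0, "wz": 0, "hand": 0},
    {"dx": -0.2, "dy": 0.02, "dz": 0, "wx": 0, "wy": 0, "wz": 0, "hand": 0},
    {"dx": -0.24, "dy": 0.02, "dz": 0, "wx": 0, "wy": 0, "wz": 0, "hand": 0},
    {"dx": -0.28, "dy": 0.02, "dz": 0, "wx": 0, "wy": 0, "wz": 0, "hand": 0},
    {"dx": -0.31, "dy": 0.02, "dz": 0, "wx": 0, "wy": 0, "wz": 0, "hand": 0},
    {"dx": -0.34, "dy": 0.025, "dz": -0.01, "wx": 0, "wy": 0, "wz": 0, "hand": 0},
    {"dx": -0.37, "dy": 0.032, "dz": -0.02, "wx": 0, "wy": 0, "wz": 0, "hand": 0},
    {"dx": -0.4, "dy": 0.04, "dz": -0.03, "wx": 0, "wy": 0, "wz": 0, "hand": 0},
    {"dx": -0.43, "dy": 0.048, "dz": -0.03, "wx": 0, "wy": 0, "wz": 0, "hand": 0},
    {"dx": -0.46, "dy": 0.056, "dz": -0.03, "wx": 0, "wy": 0, "wz": 0, "hand": 0},
    {"dx": -0.49, "dy": 0.064, "dz": -0.03, "wx": 0, "wy": 0, "wz": 0, "hand": 0},
    {"dx": -0.52, "dy": 0.072, "dz": -0.03, "wx": 0, "wy": 0, "wz": 0, "hand": 0},
  ],
)

```text
clock: 18.1
eef_pos: [0.5069, 0.0783, 0.0396]
tool_rot: [-0.019, 1.0, -0.0, -0.005]
ft_force: [-7.5, -1.0, 2.3]
grip_width: -0.0002
grasp_force: 3.7
```

```bash
python3 ms.py .585 .01 0.06
```

```text
scene sup [0.5844 0.0071 0.06  ] err 0.063 rel mm [-87.7  -1.4] deg 1.4
FL [0.6386 0.1055] [-30.1  95. ]
FR [ 0.65   -0.0842] [-25.4 -94.9]
RL [0.5202 0.0753] [-149.5   69.1]
RR [ 0.5288 -0.0684] [-145.9  -74.9]
18.1 [0.5069 0.0783 0.0396] ft [-7.5 -1.   2.3]
```

Now 16 mm more left.

>>> drive_tool(
  rows=[
    {"dx": -0.03, "dy": 0.007, "dz": -0.01, "wx": 0, "wy": 0, "wz": 0, "hand": 0},
    {"dx": -0.06, "dy": 0.014, "dz": -0.01, "wx": 0, "wy": 0, "wz": 0, "hand": 0},
    {"dx": -0.09, "dy": 0.02, "dz": -0.01, "wx": 0, "wy": 0, "wz": 0, "hand": 0},
    {"dx": -0.12, "dy": 0.026, "dz": -0.01, "wx": 0, "wy": 0, "wz": 0, "hand": 0},
    {"dx": -0.15, "dy": 0.032, "dz": 0, "wx": 0, "wy": 0, "wz": 0, "hand": 0},
    {"dx": -0.18, "dy": 0.038, "dz": 0, "wx": 0, "wy": 0, "wz": 0, "hand": 0},
    {"dx": -0.21, "dy": 0.044, "dz": 0, "wx": 0, "wy": 0, "wz": 0, "hand": 0},
    {"dx": -0.24, "dy": 0.05, "dz": 0, "wx": 0, "wy": 0, "wz": 0, "hand": 0},
    {"dx": -0.27, "dy": 0.056, "dz": 0, "wx": 0, "wy": 0, "wz": 0, "hand": 0},
  ],
)

```text
clock: 19.1
eef_pos: [0.5199, 0.0822, 0.0397]
tool_rot: [-0.019, 1.0, 0.0, -0.005]
ft_force: [-7.8, 0.7, 4.0]
grip_width: -0.0003
grasp_force: 4.2
```

```bash
python3 ms.py .592 .01 -0.03
```

```text
scene sup [0.5924 0.0073 0.0019] err 0.068 rel mm [-79.7  -1.5] deg -1.9
FL [0.6522 0.1024] [-16.6  91.4]
FR [ 0.6525 -0.0876] [-23.  -98.4]
RL [0.5322 0.0792] [-137.3   72.5]
RR [ 0.5325 -0.0648] [-142.1  -71.4]
19.1 [0.5199 0.0822 0.0397] ft [-7.8  0.7  4. ]
```

>>> drive_tool(
  rows=[
    {"dx": 0.4, "dy": 0, "dz": 0, "wx": 0, "wy": 0, "wz": 0, "hand": 0},
    {"dx": 1.1, "dy": 0, "dz": 0, "wx": 0, "wy": 0, "wz": 0, "hand": 0},
    {"dx": 1.1, "dy": 0, "dz": 0, "wx": 0, "wy": 0, "wz": 0, "hand": 0},
    {"dx": 1.1, "dy": -0.8, "dz": 0, "wx": 0, "wy": 0, "wz": 0, "hand": 0},
    {"dx": 1.1, "dy": -1.6, "dz": 0, "wx": 0, "wy": 0, "wz": 0, "hand": 0},
    {"dx": 1.1, "dy": -2.4, "dz": 0, "wx": 0, "wy": 0, "wz": 0, "hand": 0},
    {"dx": 1.1, "dy": -2.97, "dz": 0, "wx": 0, "wy": 0, "wz": 0, "hand": 0},
    {"dx": 1.1, "dy": -2.97, "dz": 0, "wx": 0, "wy": 0, "wz": 0, "hand": 0},
    {"dx": 0.8, "dy": -2.97, "dz": 0, "wx": 0, "wy": 0, "wz": 0, "hand": 0},
    {"dx": 0.55, "dy": -2.97, "dz": 0, "wx": 0, "wy": 0, "wz": 0, "hand": 0},
    {"dx": 0.42, "dy": -2.97, "dz": 0, "wx": 0, "wy": 0, "wz": 0, "hand": 0},
    {"dx": 0.42, "dy": -2.97, "dz": 0, "wx": 0, "wy": 0, "wz": 0, "hand": 0},
  ],
)

```text
clock: 20.4
eef_pos: [0.5098, -0.0667, 0.0407]
tool_rot: [-0.019, 1.0, 0.0, -0.0]
ft_force: [0.2, -0.4, 0.2]
grip_width: -0.0
grasp_force: 0.0
```

>>> drive_tool(
  rows=[
    {"dx": -0.04, "dy": 0, "dz": 0.04, "wx": 0, "wy": 0, "wz": 0, "hand": 0},
    {"dx": -0.08, "dy": 0, "dz": 0.06, "wx": 0, "wy": 0, "wz": 0, "hand": 0},
    {"dx": -0.12, "dy": 0, "dz": 0.06, "wx": 0, "wy": 0, "wz": 0, "hand": 0},
    {"dx": -0.16, "dy": 0, "dz": 0.06, "wx": 0, "wy": 0, "wz": 0, "hand": 0},
    {"dx": -0.2, "dy": 0, "dz": 0.06, "wx": 0, "wy": 0, "wz": 0, "hand": 0},
    {"dx": -0.23, "dy": 0, "dz": 0.06, "wx": 0, "wy": 0, "wz": 0, "hand": 0},
    {"dx": -0.26, "dy": 0, "dz": 0.055, "wx": 0, "wy": 0, "wz": 0, "hand": 0},
    {"dx": -0.29, "dy": -0.005, "dz": 0.045, "wx": 0, "wy": 0, "wz": 0, "hand": 0},
    {"dx": -0.32, "dy": -0.012, "dz": 0.035, "wx": 0, "wy": 0, "wz": 0, "hand": 0},
    {"dx": -0.35, "dy": -0.02, "dz": 0.03, "wx": 0, "wy": 0, "wz": 0, "hand": 0},
    {"dx": -0.38, "dy": -0.027, "dz": 0.03, "wx": 0, "wy": 0, "wz": 0, "hand": 0},
    {"dx": -0.41, "dy": -0.034, "dz": 0.03, "wx": 0, "wy": 0, "wz": 0, "hand": 0},
    {"dx": -0.44, "dy": -0.041, "dz": 0.03, "wx": 0, "wy": 0, "wz": 0, "hand": 0},
    {"dx": -0.47, "dy": -0.048, "dz": 0.03, "wx": 0, "wy": 0, "wz": 0, "hand": 0},
    {"dx": -0.5, "dy": -0.055, "dz": 0.03, "wx": 0, "wy": 0, "wz": 0, "hand": 0},
  ],
)

```text
clock: 21.9
eef_pos: [0.5293, -0.0692, 0.0377]
tool_rot: [-0.018, 1.0, 0.0, -0.005]
ft_force: [-7.1, -0.7, 1.2]
grip_width: 0.0002
grasp_force: 3.8
```

```bash
python3 ms.py .6 .008 0.05
```

```text
scene sup [0.5983 0.0084 0.0323] err 0.067 rel mm [-73.7  -0.6] deg -0.2
FL [0.6552 0.1053] [-13.4  94.2]
FR [ 0.6614 -0.0846] [-14.  -95.8]
RL [0.536  0.0784] [-133.5   71.6]
RR [ 0.5407 -0.0655] [-134.   -72.4]
21.9 [ 0.5293 -0.0692  0.0377] ft [-7.1 -0.7  1.2]
```

>>> drive_tool(
  rows=[
    {"dx": -0.03, "dy": -0.008, "dz": -0.01, "wx": 0, "wy": 0, "wz": 0, "hand": 0},
    {"dx": -0.06, "dy": -0.016, "dz": -0.01, "wx": 0, "wy": 0, "wz": 0, "hand": 0},
    {"dx": -0.09, "dy": -0.024, "dz": -0.01, "wx": 0, "wy": 0, "wz": 0, "hand": 0},
    {"dx": -0.12, "dy": -0.032, "dz": -0.01, "wx": 0, "wy": 0, "wz": 0, "hand": 0},
    {"dx": -0.15, "dy": -0.04, "dz": -0.01, "wx": 0, "wy": 0, "wz": 0, "hand": 0},
    {"dx": -0.17, "dy": -0.045, "dz": -0.01, "wx": 0, "wy": 0, "wz": 0, "hand": 0},
  ],
)

```text
clock: 22.6
eef_pos: [0.5383, -0.071, 0.0378]
tool_rot: [-0.019, 1.0, 0.0, -0.005]
ft_force: [-5.7, -1.8, -0.9]
grip_width: -0.0002
grasp_force: 3.0
```

```bash
python3 ms.py .603 .008 0.08
```

```text
scene sup [0.6035 0.0116 0.0873] err 0.087 rel mm [-68.4   2.4] deg 3.0
FL [0.655  0.1115] [-13.5 100.4]
FR [ 0.6716 -0.0778] [ -3.6 -89.3]
RL [0.5375 0.0781] [-132.1   71.2]
RR [ 0.55   -0.0654] [-124.6  -72.6]
22.6 [ 0.5383 -0.071   0.0378] ft [-5.7 -1.8 -0.9]
```

>>> drive_tool(
  rows=[
    {"dx": 0.4, "dy": 0, "dz": 0, "wx": 0, "wy": 0, "wz": 0, "hand": 0},
    {"dx": 1.1, "dy": 0, "dz": 0, "wx": 0, "wy": 0, "wz": 0, "hand": 0},
    {"dx": 1.1, "dy": 0, "dz": 0, "wx": 0, "wy": 0, "wz": 0, "hand": 0},
    {"dx": 1.1, "dy": 0.8, "dz": 0, "wx": 0, "wy": 0, "wz": 0, "hand": 0},
    {"dx": 1.1, "dy": 1.6, "dz": 0, "wx": 0, "wy": 0, "wz": 0, "hand": 0},
    {"dx": 1.1, "dy": 2.4, "dz": 0, "wx": 0, "wy": 0, "wz": 0, "hand": 0},
    {"dx": 1.1, "dy": 3.0, "dz": 0, "wx": 0, "wy": 0, "wz": 0, "hand": 0},
    {"dx": 1.1, "dy": 3.0, "dz": 0, "wx": 0, "wy": 0, "wz": 0, "hand": 0},
    {"dx": 0.8, "dy": 3.0, "dz": 0, "wx": 0, "wy": 0, "wz": 0, "hand": 0},
    {"dx": 0.6, "dy": 3.0, "dz": 0, "wx": 0, "wy": 0, "wz": 0, "hand": 0},
    {"dx": 0.46, "dy": 3.0, "dz": 0, "wx": 0, "wy": 0, "wz": 0, "hand": 0},
    {"dx": 0.46, "dy": 3.0, "dz": 0, "wx": 0, "wy": 0, "wz": 0, "hand": 0},
  ],
)

```text
clock: 23.9
eef_pos: [0.515, 0.0775, 0.0396]
tool_rot: [-0.018, 1.0, 0.0, -0.0]
ft_force: [0.6, -0.6, -0.4]
grip_width: -0.0004
grasp_force: 0.0
```

```bash
python3 ms.py .603 .0116 0.087 scene
```

```text
scene sup [0.6037 0.0093 0.0834] err 0.083 rel mm [-68.4   0.1] deg 2.8
FL [0.6556 0.109 ] [-13.   97.9]
FR [ 0.6714 -0.0804] [ -3.9 -91.9]
RL [0.5379 0.076 ] [-131.7   69.1]
RR [ 0.5499 -0.0675] [-124.8  -74.7]
23.9 [0.515  0.0775 0.0396] ft [ 0.6 -0.6 -0.4]
```

>>> drive_tool(
  rows=[
    {"dx": -0.04, "dy": 0, "dz": 0.02, "wx": 0, "wy": 0, "wz": 0, "hand": 0},
    {"dx": -0.08, "dy": 0, "dz": 0.04, "wx": 0, "wy": 0, "wz": 0, "hand": 0},
    {"dx": -0.12, "dy": 0, "dz": 0.04, "wx": 0, "wy": 0, "wz": 0, "hand": 0},
    {"dx": -0.16, "dy": 0, "dz": 0.04, "wx": 0, "wy": 0, "wz": 0, "hand": 0},
    {"dx": -0.2, "dy": 0, "dz": 0.04, "wx": 0, "wy": 0, "wz": 0, "hand": 0},
    {"dx": -0.23, "dy": 0, "dz": 0.04, "wx": 0, "wy": 0, "wz": 0, "hand": 0},
    {"dx": -0.26, "dy": 0, "dz": 0.035, "wx": 0, "wy": 0, "wz": 0, "hand": 0},
    {"dx": -0.29, "dy": 0.005, "dz": 0.025, "wx": 0, "wy": 0, "wz": 0, "hand": 0},
    {"dx": -0.32, "dy": 0.012, "dz": 0.015, "wx": 0, "wy": 0, "wz": 0, "hand": 0},
    {"dx": -0.35, "dy": 0.02, "dz": 0.01, "wx": 0, "wy": 0, "wz": 0, "hand": 0},
    {"dx": -0.38, "dy": 0.027, "dz": 0.01, "wx": 0, "wy": 0, "wz": 0, "hand": 0},
    {"dx": -0.41, "dy": 0.034, "dz": 0.01, "wx": 0, "wy": 0, "wz": 0, "hand": 0},
    {"dx": -0.43, "dy": 0.038, "dz": 0.01, "wx": 0, "wy": 0, "wz": 0, "hand": 0},
  ],
)

```text
clock: 25.3
eef_pos: [0.5311, 0.0807, 0.0377]
tool_rot: [-0.019, 1.0, 0.0, -0.005]
ft_force: [-7.4, 0.4, 2.0]
grip_width: 0.0
grasp_force: 3.5
```

```bash
python3 ms.py .607 .0116 0.06 scene
```

```text
scene sup [0.6066 0.0098 0.0368] err 0.075 rel mm [-65.4   0.5] deg 0.1
FL [0.6631 0.1069] [-5.6 95.6]
FR [ 0.6701 -0.083 ] [ -5.3 -94.4]
RL [0.544  0.0795] [-125.5   72.4]
RR [ 0.5493 -0.0644] [-125.3  -71.6]
25.3 [0.5311 0.0807 0.0377] ft [-7.4  0.4  2. ]
```

>>> drive_tool(
  rows=[
    {"dx": -0.02, "dy": 0.005, "dz": -0.005, "wx": 0, "wy": 0, "wz": 0, "hand": 0},
    {"dx": -0.04, "dy": 0.01, "dz": -0.005, "wx": 0, "wy": 0, "wz": 0, "hand": 0},
    {"dx": -0.06, "dy": 0.015, "dz": -0.005, "wx": 0, "wy": 0, "wz": 0, "hand": 0},
    {"dx": -0.08, "dy": 0.02, "dz": -0.005, "wx": 0, "wy": 0, "wz": 0, "hand": 0},
  ],
)

```text
clock: 25.8
eef_pos: [0.535, 0.0818, 0.0377]
tool_rot: [-0.019, 1.0, -0.0, -0.005]
ft_force: [-6.1, 0.2, -0.1]
grip_width: 0.0003
grasp_force: 3.2
```

>>> drive_tool(
  rows=[
    {"dx": -0.02, "dy": 0.004, "dz": -0.005, "wx": 0, "wy": 0, "wz": 0, "hand": 0},
    {"dx": -0.04, "dy": 0.008, "dz": -0.005, "wx": 0, "wy": 0, "wz": 0, "hand": 0},
  ],
)

```text
clock: 26.0
eef_pos: [0.5372, 0.0823, 0.0378]
tool_rot: [-0.019, 1.0, 0.0, -0.005]
ft_force: [-6.0, 0.6, -1.1]
grip_width: -0.0003
grasp_force: 2.9
```

```bash
python3 ms.py .61 .0116 0.02 scene
```

```text
scene sup [0.6076 0.009  0.0192] err 0.093 rel mm [-64.4  -0.3] deg -0.9
FL [0.6658 0.1051] [-2.9 93.7]
FR [ 0.6695 -0.0848] [ -6.  -96.3]
RL [0.5463 0.0798] [-123.2   72.6]
RR [ 0.549  -0.0641] [-125.6  -71.3]
26.0 [0.5372 0.0823 0.0378] ft [-6.   0.6 -1.1]
```

>>> drive_tool(
  rows=[
    {"dx": 0.4, "dy": 0, "dz": 0, "wx": 0, "wy": 0, "wz": 0, "hand": 0},
    {"dx": 1.1, "dy": 0, "dz": 0, "wx": 0, "wy": 0, "wz": 0, "hand": 0},
    {"dx": 1.1, "dy": 0, "dz": 0, "wx": 0, "wy": 0, "wz": 0, "hand": 0},
    {"dx": 1.1, "dy": -0.8, "dz": 0, "wx": 0, "wy": 0, "wz": 0, "hand": 0},
    {"dx": 1.1, "dy": -1.6, "dz": 0, "wx": 0, "wy": 0, "wz": 0, "hand": 0},
    {"dx": 1.1, "dy": -2.4, "dz": 0, "wx": 0, "wy": 0, "wz": 0, "hand": 0},
    {"dx": 1.1, "dy": -2.97, "dz": 0, "wx": 0, "wy": 0, "wz": 0, "hand": 0},
    {"dx": 1.1, "dy": -2.97, "dz": 0, "wx": 0, "wy": 0, "wz": 0, "hand": 0},
    {"dx": 0.8, "dy": -2.97, "dz": 0, "wx": 0, "wy": 0, "wz": 0, "hand": 0},
    {"dx": 0.55, "dy": -2.97, "dz": 0, "wx": 0, "wy": 0, "wz": 0, "hand": 0},
    {"dx": 0.42, "dy": -2.97, "dz": 0, "wx": 0, "wy": 0, "wz": 0, "hand": 0},
    {"dx": 0.42, "dy": -2.97, "dz": 0, "wx": 0, "wy": 0, "wz": 0, "hand": 0},
  ],
)

```text
clock: 27.3
eef_pos: [0.5267, -0.0663, 0.0396]
tool_rot: [-0.019, 1.0, 0.0, -0.0]
ft_force: [-0.2, -0.5, 0.5]
grip_width: 0.0
grasp_force: 0.0
```

>>> drive_tool(
  rows=[
    {"dx": -0.04, "dy": 0, "dz": 0.02, "wx": 0, "wy": 0, "wz": 0, "hand": 0},
    {"dx": -0.08, "dy": 0, "dz": 0.03, "wx": 0, "wy": 0, "wz": 0, "hand": 0},
    {"dx": -0.12, "dy": 0, "dz": 0.03, "wx": 0, "wy": 0, "wz": 0, "hand": 0},
    {"dx": -0.16, "dy": 0, "dz": 0.03, "wx": 0, "wy": 0, "wz": 0, "hand": 0},
    {"dx": -0.2, "dy": 0, "dz": 0.03, "wx": 0, "wy": 0, "wz": 0, "hand": 0},
    {"dx": -0.22, "dy": 0, "dz": 0.03, "wx": 0, "wy": 0, "wz": 0, "hand": 0},
    {"dx": -0.24, "dy": 0, "dz": 0.03, "wx": 0, "wy": 0, "wz": 0, "hand": 0},
    {"dx": -0.26, "dy": 0, "dz": 0.03, "wx": 0, "wy": 0, "wz": 0, "hand": 0},
    {"dx": -0.28, "dy": 0, "dz": 0.03, "wx": 0, "wy": 0, "wz": 0, "hand": 0},
  ],
)

```text
clock: 28.2
eef_pos: [0.5395, -0.0663, 0.038]
tool_rot: [-0.019, 1.0, 0.0, -0.001]
ft_force: [-0.2, -0.1, 0.4]
grip_width: -0.0002
grasp_force: 0.0
```

>>> drive_tool(
  rows=[
    {"dx": -0.02, "dy": 0, "dz": 0, "wx": 0, "wy": 0, "wz": 0, "hand": 0},
    {"dx": -0.04, "dy": 0, "dz": -0.005, "wx": 0, "wy": 0, "wz": 0, "hand": 0},
    {"dx": -0.06, "dy": -0.004, "dz": -0.01, "wx": 0, "wy": 0, "wz": 0, "hand": 0},
    {"dx": -0.08, "dy": -0.008, "dz": -0.02, "wx": 0, "wy": 0, "wz": 0, "hand": 0},
    {"dx": -0.1, "dy": -0.012, "dz": -0.025, "wx": 0, "wy": 0, "wz": 0, "hand": 0},
  ],
)

```text
clock: 28.7
eef_pos: [0.5414, -0.0663, 0.0382]
tool_rot: [-0.019, 1.0, 0.001, -0.004]
ft_force: [-6.0, 0.6, 0.6]
grip_width: 0.0003
grasp_force: 3.3
```

>>> drive_tool(
  rows=[
    {"dx": -0.02, "dy": -0.004, "dz": -0.005, "wx": 0, "wy": 0, "wz": 0, "hand": 0},
    {"dx": -0.04, "dy": -0.008, "dz": -0.005, "wx": 0, "wy": 0, "wz": 0, "hand": 0},
    {"dx": -0.06, "dy": -0.012, "dz": -0.005, "wx": 0, "wy": 0, "wz": 0, "hand": 0},
    {"dx": -0.08, "dy": -0.016, "dz": -0.005, "wx": 0, "wy": 0, "wz": 0, "hand": 0},
  ],
)

```text
clock: 29.1
eef_pos: [0.5447, -0.0673, 0.0382]
tool_rot: [-0.019, 1.0, 0.0, -0.005]
ft_force: [-8.9, 0.5, 3.2]
grip_width: 0.0
grasp_force: 4.5
```

```bash
python3 ms.py .611 .0116 0.04 scene
```

```text
scene sup [ 6.09e-01  1.15e-02 -5.00e-04] err 0.104 rel mm [-63.    2.1] deg -2.1
FL [0.6691 0.1064] [ 0.4 94.9]
FR [ 0.669  -0.0836] [ -6.4 -95. ]
RL [0.549  0.0835] [-120.3   76.2]
RR [ 0.549  -0.0605] [-125.5  -67.7]
29.1 [ 0.5447 -0.0673  0.0382] ft [-8.9  0.5  3.2]
```

>>> drive_tool(
  rows=[
    {"dx": -0.01, "dy": -0.002, "dz": -0.005, "wx": 0, "wy": 0, "wz": 0, "hand": 0},
    {"dx": -0.02, "dy": -0.004, "dz": -0.01, "wx": 0, "wy": 0, "wz": 0, "hand": 0},
    {"dx": -0.02, "dy": -0.004, "dz": -0.01, "wx": 0, "wy": 0, "wz": 0, "hand": 0},
  ],
)

```text
clock: 29.5
eef_pos: [0.5446, -0.0673, 0.0383]
tool_rot: [-0.019, 1.0, 0.0, -0.006]
ft_force: [-8.6, 0.0, 0.0]
grip_width: -0.0001
grasp_force: 4.5
```

>>> drive_tool(
  rows=[
    {"dx": -0.01, "dy": 0, "dz": -0.005, "wx": 0, "wy": 0, "wz": 0, "hand": 0},
    {"dx": -0.02, "dy": 0, "dz": -0.005, "wx": 0, "wy": 0, "wz": 0, "hand": 0},
    {"dx": -0.02, "dy": 0, "dz": -0.005, "wx": 0, "wy": 0, "wz": 0, "hand": 0},
    {"dx": -0.02, "dy": 0, "dz": -0.005, "wx": 0, "wy": 0, "wz": 0, "hand": 0},
  ],
)

```text
clock: 29.9
eef_pos: [0.5446, -0.0673, 0.0383]
tool_rot: [-0.019, 1.0, 0.0, -0.007]
ft_force: [-11.2, -0.3, 0.3]
grip_width: 0.0001
grasp_force: 5.3
```

Right side is bedded: the force rises with no motion. Now the left corner.

>>> drive_tool(
  rows=[
    {"dx": 0.1, "dy": 0, "dz": 0, "wx": 0, "wy": 0, "wz": 0, "hand": 0},
    {"dx": 0.5, "dy": 0, "dz": 0, "wx": 0, "wy": 0, "wz": 0, "hand": 0},
    {"dx": 1.1, "dy": 0, "dz": 0, "wx": 0, "wy": 0, "wz": 0, "hand": 0},
    {"dx": 1.1, "dy": 0, "dz": 0, "wx": 0, "wy": 0, "wz": 0, "hand": 0},
    {"dx": 1.1, "dy": 0.8, "dz": 0, "wx": 0, "wy": 0, "wz": 0, "hand": 0},
    {"dx": 1.1, "dy": 1.6, "dz": 0, "wx": 0, "wy": 0, "wz": 0, "hand": 0},
    {"dx": 1.1, "dy": 2.4, "dz": 0, "wx": 0, "wy": 0, "wz": 0, "hand": 0},
    {"dx": 1.1, "dy": 2.97, "dz": 0, "wx": 0, "wy": 0, "wz": 0, "hand": 0},
    {"dx": 1.1, "dy": 2.97, "dz": 0, "wx": 0, "wy": 0, "wz": 0, "hand": 0},
    {"dx": 0.8, "dy": 2.97, "dz": 0, "wx": 0, "wy": 0, "wz": 0, "hand": 0},
    {"dx": 0.55, "dy": 2.97, "dz": 0, "wx": 0, "wy": 0, "wz": 0, "hand": 0},
    {"dx": 0.36, "dy": 2.97, "dz": 0, "wx": 0, "wy": 0, "wz": 0, "hand": 0},
    {"dx": 0.36, "dy": 2.97, "dz": 0, "wx": 0, "wy": 0, "wz": 0, "hand": 0},
  ],
)

```text
clock: 31.2
eef_pos: [0.5293, 0.0799, 0.0407]
tool_rot: [-0.018, 1.0, 0.0, 0.0]
ft_force: [-0.5, 0.7, 0.4]
grip_width: -0.0003
grasp_force: 0.0
```

>>> drive_tool(
  rows=[
    {"dx": -0.03, "dy": 0, "dz": 0.03, "wx": 0, "wy": 0, "wz": 0, "hand": 0},
    {"dx": -0.06, "dy": 0, "dz": 0.03, "wx": 0, "wy": 0, "wz": 0, "hand": 0},
    {"dx": -0.08, "dy": 0, "dz": 0.03, "wx": 0, "wy": 0, "wz": 0, "hand": 0},
    {"dx": -0.1, "dy": 0, "dz": 0.03, "wx": 0, "wy": 0, "wz": 0, "hand": 0},
    {"dx": -0.12, "dy": 0, "dz": 0.03, "wx": 0, "wy": 0, "wz": 0, "hand": 0},
    {"dx": -0.14, "dy": 0, "dz": 0.03, "wx": 0, "wy": 0, "wz": 0, "hand": 0},
    {"dx": -0.16, "dy": 0, "dz": 0.025, "wx": 0, "wy": 0, "wz": 0, "hand": 0},
    {"dx": -0.18, "dy": 0, "dz": 0.02, "wx": 0, "wy": 0, "wz": 0, "hand": 0},
  ],
)

```text
clock: 32.0
eef_pos: [0.536, 0.0806, 0.0393]
tool_rot: [-0.019, 1.0, 0.0, -0.001]
ft_force: [0.4, 0.1, 0.5]
grip_width: -0.0001
grasp_force: 0.0
```

>>> drive_tool(
  rows=[
    {"dx": -0.02, "dy": 0, "dz": -0.005, "wx": 0, "wy": 0, "wz": 0, "hand": 0},
    {"dx": -0.04, "dy": 0, "dz": -0.01, "wx": 0, "wy": 0, "wz": 0, "hand": 0},
    {"dx": -0.06, "dy": 0, "dz": -0.015, "wx": 0, "wy": 0, "wz": 0, "hand": 0},
    {"dx": -0.08, "dy": 0.003, "dz": -0.02, "wx": 0, "wy": 0, "wz": 0, "hand": 0},
    {"dx": -0.1, "dy": 0.006, "dz": -0.025, "wx": 0, "wy": 0, "wz": 0, "hand": 0},
    {"dx": -0.1, "dy": 0.006, "dz": -0.025, "wx": 0, "wy": 0, "wz": 0, "hand": 0},
  ],
)

```text
clock: 32.6
eef_pos: [0.5384, 0.0807, 0.0398]
tool_rot: [-0.019, 1.0, -0.0, -0.004]
ft_force: [-6.4, -0.4, 2.4]
grip_width: -0.0
grasp_force: 3.0
```

>>> drive_tool(
  rows=[
    {"dx": -0.01, "dy": 0.002, "dz": -0.005, "wx": 0, "wy": 0, "wz": 0, "hand": 0},
    {"dx": -0.02, "dy": 0.004, "dz": -0.01, "wx": 0, "wy": 0, "wz": 0, "hand": 0},
    {"dx": -0.03, "dy": 0.006, "dz": -0.015, "wx": 0, "wy": 0, "wz": 0, "hand": 0},
    {"dx": -0.03, "dy": 0.006, "dz": -0.015, "wx": 0, "wy": 0, "wz": 0, "hand": 0},
  ],
)

```text
clock: 33.0
eef_pos: [0.5393, 0.0811, 0.04]
tool_rot: [-0.019, 1.0, -0.0, -0.004]
ft_force: [-6.2, -0.2, 0.2]
grip_width: 0.0001
grasp_force: 2.9
```

>>> drive_tool(
  rows=[
    {"dx": -0.01, "dy": 0.002, "dz": -0.004, "wx": 0, "wy": 0, "wz": 0, "hand": 0},
    {"dx": -0.02, "dy": 0.004, "dz": -0.008, "wx": 0, "wy": 0, "wz": 0, "hand": 0},
    {"dx": -0.03, "dy": 0.004, "dz": -0.01, "wx": 0, "wy": 0, "wz": 0, "hand": 0},
    {"dx": -0.03, "dy": 0.004, "dz": -0.01, "wx": 0, "wy": 0, "wz": 0, "hand": 0},
  ],
)

```text
clock: 33.4
eef_pos: [0.541, 0.0818, 0.0401]
tool_rot: [-0.019, 1.0, 0.0, -0.004]
ft_force: [-5.6, 0.5, -4.2]
grip_width: -0.0001
grasp_force: 2.8
```

>>> drive_tool(
  rows=[
    {"dx": -0.01, "dy": 0.002, "dz": 0, "wx": 0, "wy": 0, "wz": 0, "hand": 0},
    {"dx": -0.02, "dy": 0.004, "dz": 0.01, "wx": 0, "wy": 0, "wz": 0, "hand": 0},
    {"dx": -0.03, "dy": 0.004, "dz": 0.01, "wx": 0, "wy": 0, "wz": 0, "hand": 0},
    {"dx": -0.03, "dy": 0.004, "dz": 0.01, "wx": 0, "wy": 0, "wz": 0, "hand": 0},
  ],
)

```text
clock: 33.8
eef_pos: [0.541, 0.0818, 0.04]
tool_rot: [-0.019, 1.0, -0.0, -0.005]
ft_force: [-9.6, -0.6, 1.4]
grip_width: 0.0003
grasp_force: 4.9
```

```bash
python3 - <<'E'
from h import *
im=bot.camera('scene'); cv2.imwrite('pics/sc3c.png',cv2.resize(im[150:290,220:370,::-1],None,fx=4,fy=4,interpolation=cv2.INTER_CUBIC))
im=bot.camera('top'); cv2.imwrite('pics/top3c.png',cv2.resize(im[115:215,200:350,::-1],None,fx=5,fy=5,interpolation=cv2.INTER_CUBIC))
E
```

```text
(no output)
```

View pics/sc3c.png

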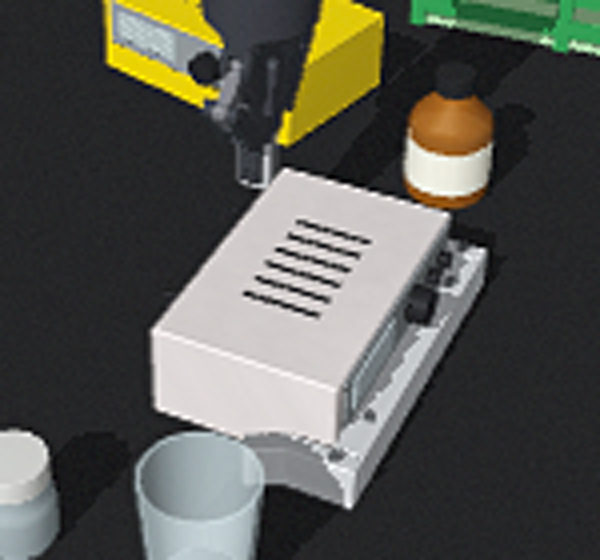

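The view shows the supply in the frame with its panel over the stop bar, and the left side now pushes without moving. I press to about 11 N briefly and then re-check the right.

>>> drive_tool(
  rows=[
    {"dx": -0.01, "dy": 0, "dz": -0.003, "wx": 0, "wy": 0, "wz": 0, "hand": 0},
    {"dx": -0.015, "dy": 0, "dz": -0.006, "wx": 0, "wy": 0, "wz": 0, "hand": 0},
    {"dx": -0.015, "dy": 0, "dz": -0.006, "wx": 0, "wy": 0, "wz": 0, "hand": 0},
    {"dx": -0.015, "dy": 0, "dz": -0.006, "wx": 0, "wy": 0, "wz": 0, "hand": 0},
    {"dx": -0.015, "dy": 0, "dz": -0.006, "wx": 0, "wy": 0, "wz": 0, "hand": 0},
  ],
)

```text
clock: 34.4
eef_pos: [0.5411, 0.0818, 0.04]
tool_rot: [-0.019, 1.0, -0.0, -0.006]
ft_force: [-11.0, 0.0, 1.3]
grip_width: -0.0007
grasp_force: 5.4
```

>>> drive_tool(
  rows=[
    {"dx": 0.1, "dy": 0, "dz": 0, "wx": 0, "wy": 0, "wz": 0, "hand": 0},
    {"dx": 0.5, "dy": 0, "dz": 0, "wx": 0, "wy": 0, "wz": 0, "hand": 0},
    {"dx": 1.1, "dy": 0, "dz": 0, "wx": 0, "wy": 0, "wz": 0, "hand": 0},
    {"dx": 1.1, "dy": 0, "dz": 0, "wx": 0, "wy": 0, "wz": 0, "hand": 0},
    {"dx": 1.1, "dy": -0.8, "dz": 0, "wx": 0, "wy": 0, "wz": 0, "hand": 0},
    {"dx": 1.1, "dy": -1.6, "dz": 0, "wx": 0, "wy": 0, "wz": 0, "hand": 0},
    {"dx": 1.1, "dy": -2.4, "dz": 0, "wx": 0, "wy": 0, "wz": 0, "hand": 0},
    {"dx": 1.1, "dy": -2.98, "dz": 0, "wx": 0, "wy": 0, "wz": 0, "hand": 0},
    {"dx": 1.1, "dy": -2.98, "dz": 0, "wx": 0, "wy": 0, "wz": 0, "hand": 0},
    {"dx": 0.8, "dy": -2.98, "dz": 0, "wx": 0, "wy": 0, "wz": 0, "hand": 0},
    {"dx": 0.5, "dy": -2.98, "dz": 0, "wx": 0, "wy": 0, "wz": 0, "hand": 0},
    {"dx": 0.35, "dy": -2.98, "dz": 0, "wx": 0, "wy": 0, "wz": 0, "hand": 0},
    {"dx": 0.35, "dy": -2.98, "dz": 0, "wx": 0, "wy": 0, "wz": 0, "hand": 0},
  ],
)

```text
clock: 35.7
eef_pos: [0.5363, -0.0672, 0.0419]
tool_rot: [-0.019, 1.0, -0.0, 0.0]
ft_force: [0.0, 0.2, 0.8]
grip_width: -0.0
grasp_force: 0.0
```

>>> drive_tool(
  rows=[
    {"dx": -0.03, "dy": 0, "dz": 0.04, "wx": 0, "wy": 0, "wz": 0, "hand": 0},
    {"dx": -0.06, "dy": 0, "dz": 0.06, "wx": 0, "wy": 0, "wz": 0, "hand": 0},
    {"dx": -0.09, "dy": 0, "dz": 0.06, "wx": 0, "wy": 0, "wz": 0, "hand": 0},
    {"dx": -0.11, "dy": 0, "dz": 0.06, "wx": 0, "wy": 0, "wz": 0, "hand": 0},
    {"dx": -0.13, "dy": 0, "dz": 0.06, "wx": 0, "wy": 0, "wz": 0, "hand": 0},
    {"dx": -0.15, "dy": 0, "dz": 0.055, "wx": 0, "wy": 0, "wz": 0, "hand": 0},
    {"dx": -0.17, "dy": 0, "dz": 0.05, "wx": 0, "wy": 0, "wz": 0, "hand": 0},
    {"dx": -0.19, "dy": 0, "dz": 0.045, "wx": 0, "wy": 0, "wz": 0, "hand": 0},
    {"dx": -0.21, "dy": 0, "dz": 0.04, "wx": 0, "wy": 0, "wz": 0, "hand": 0},
    {"dx": -0.21, "dy": 0, "dz": 0.04, "wx": 0, "wy": 0, "wz": 0, "hand": 0},
  ],
)

```text
clock: 36.7
eef_pos: [0.5449, -0.0672, 0.0396]
tool_rot: [-0.019, 1.0, 0.0, -0.001]
ft_force: [1.5, -0.8, -0.3]
grip_width: 0.0002
grasp_force: 0.0
```

>>> drive_tool(
  rows=[
    {"dx": -0.02, "dy": 0, "dz": -0.005, "wx": 0, "wy": 0, "wz": 0, "hand": 0},
    {"dx": -0.04, "dy": 0, "dz": -0.01, "wx": 0, "wy": 0, "wz": 0, "hand": 0},
    {"dx": -0.06, "dy": 0, "dz": -0.015, "wx": 0, "wy": 0, "wz": 0, "hand": 0},
    {"dx": -0.08, "dy": 0, "dz": -0.02, "wx": 0, "wy": 0, "wz": 0, "hand": 0},
    {"dx": -0.08, "dy": 0, "dz": -0.02, "wx": 0, "wy": 0, "wz": 0, "hand": 0},
  ],
)

```text
clock: 37.2
eef_pos: [0.5451, -0.0672, 0.0396]
tool_rot: [-0.018, 1.0, 0.0, -0.005]
ft_force: [-6.7, -0.3, 2.9]
grip_width: 0.0002
grasp_force: 3.9
```

>>> drive_tool(
  rows=[
    {"dx": -0.01, "dy": 0, "dz": -0.01, "wx": 0, "wy": 0, "wz": 0, "hand": 0},
    {"dx": -0.02, "dy": 0, "dz": -0.015, "wx": 0, "wy": 0, "wz": 0, "hand": 0},
    {"dx": -0.03, "dy": 0, "dz": -0.02, "wx": 0, "wy": 0, "wz": 0, "hand": 0},
    {"dx": -0.04, "dy": 0, "dz": -0.02, "wx": 0, "wy": 0, "wz": 0, "hand": 0},
    {"dx": -0.04, "dy": 0, "dz": -0.02, "wx": 0, "wy": 0, "wz": 0, "hand": 0},
    {"dx": -0.04, "dy": 0, "dz": -0.02, "wx": 0, "wy": 0, "wz": 0, "hand": 0},
    {"dx": -0.04, "dy": 0, "dz": -0.02, "wx": 0, "wy": 0, "wz": 0, "hand": 0},
  ],
)

```text
clock: 37.9
eef_pos: [0.545, -0.0671, 0.0397]
tool_rot: [-0.018, 1.0, 0.0, -0.007]
ft_force: [-9.8, -1.2, 1.4]
grip_width: -0.0001
grasp_force: 5.2
```

>>> drive_tool(
  rows=[
    {"dx": -0.01, "dy": 0, "dz": -0.005, "wx": 0, "wy": 0, "wz": 0, "hand": 0},
    {"dx": -0.02, "dy": 0, "dz": -0.01, "wx": 0, "wy": 0, "wz": 0, "hand": 0},
    {"dx": -0.02, "dy": 0, "dz": -0.01, "wx": 0, "wy": 0, "wz": 0, "hand": 0},
    {"dx": -0.02, "dy": 0, "dz": -0.01, "wx": 0, "wy": 0, "wz": 0, "hand": 0},
    {"dx": -0.02, "dy": 0, "dz": -0.01, "wx": 0, "wy": 0, "wz": 0, "hand": 0},
    {"dx": -0.02, "dy": 0, "dz": -0.01, "wx": 0, "wy": 0, "wz": 0, "hand": 0},
  ],
)

```text
clock: 38.5
eef_pos: [0.5449, -0.0671, 0.0397]
tool_rot: [-0.018, 1.0, 0.0, -0.008]
ft_force: [-12.4, -1.3, 1.6]
grip_width: -0.0001
grasp_force: 5.8
```

>>> drive_tool(
  rows=[
    {"dx": 0.05, "dy": 0, "dz": 0, "wx": 0, "wy": 0, "wz": 0, "hand": 0},
    {"dx": 0.1, "dy": 0, "dz": 0, "wx": 0, "wy": 0, "wz": 0, "hand": 0},
    {"dx": 0.3, "dy": 0, "dz": 0, "wx": 0, "wy": 0, "wz": 0, "hand": 0},
    {"dx": 1.0, "dy": 0, "dz": 0, "wx": 0, "wy": 0, "wz": 0, "hand": 0},
    {"dx": 2.0, "dy": 0, "dz": 0, "wx": 0, "wy": 0, "wz": 0, "hand": 0},
    {"dx": 3.0, "dy": 0, "dz": -1.0, "wx": 0, "wy": 0, "wz": 0, "hand": 0},
    {"dx": 3.5, "dy": 0, "dz": -2.0, "wx": 0, "wy": 0, "wz": 0, "hand": 0},
    {"dx": 3.5, "dy": 0, "dz": -2.0, "wx": 0, "wy": 0, "wz": 0, "hand": 0},
    {"dx": 3.5, "dy": 0, "dz": -2.0, "wx": 0, "wy": 0, "wz": 0, "hand": 0},
  ],
)

```text
clock: 39.4
eef_pos: [0.379, -0.0741, 0.1465]
tool_rot: [-0.018, 1.0, -0.001, 0.004]
ft_force: [0.5, -0.5, 0.1]
grip_width: 0.0003
grasp_force: 0.0
```

```bash
python3 ms.py .611 .0116 0.03 scene; python3 ms.py .611 .0116 0.03 top
python3 - <<'E'
from h import *
im=bot.camera('top'); cv2.imwrite('pics/top4c.png',cv2.resize(im[115:215,190:350,::-1],None,fx=5,fy=5,interpolation=cv2.INTER_CUBIC))
E
```

```text
scene sup [ 0.6091  0.008  -0.0141] err 0.105 rel mm [-63.   -1.4] deg -2.8
FL [0.6704 0.1021] [ 1.6 90.5]
FR [ 0.6677 -0.0878] [ -7.8 -99.2]
RL [0.5501 0.0808] [-119.4   73.5]
RR [ 0.5481 -0.0631] [-126.5  -70.3]
39.4 [ 0.379  -0.0741  0.1465] ft [ 0.5 -0.5  0.1]
top sup [0.6134 0.007  0.0126] err 0.078 rel mm [-58.7  -2.5] deg -1.3
FL [0.6722 0.1028] [ 3.5 91.1]
FR [ 0.6746 -0.0872] [ -0.9 -98.9]
RL [0.5525 0.0783] [-117.    70.8]
RR [ 0.5543 -0.0657] [-120.3  -73.1]
39.5 [ 0.3785 -0.0737  0.1435] ft [-0.2  0.7 -1.4]
```

View pics/top4c.png

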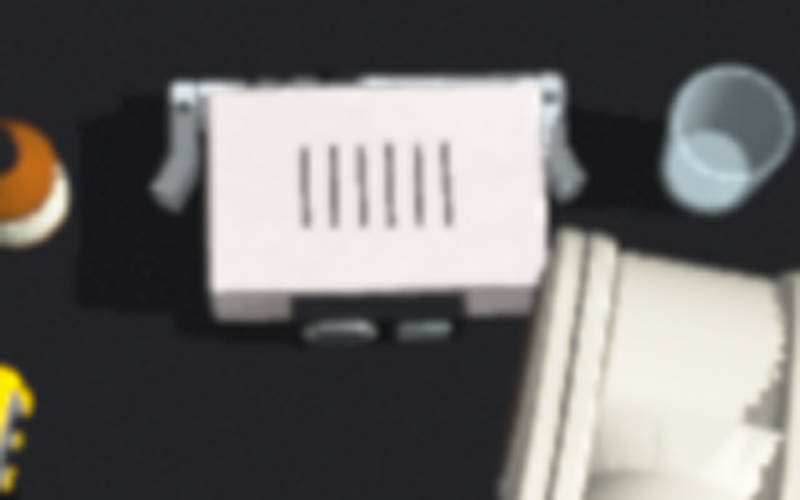

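The supply sits in the frame, the front seems flush and the bottle and beaker are untouched. I compare edge directions precisely.

```bash
cat > e.py <<'E'
from h import *
def edge(g,cam,a,b,z,w=.008,n=60):
    # subpixel edge along world segment a-b at height z; scan along x +-w
    P=[]
    for t in np.linspace(0,1,n):
        p=np.array(a)+t*(np.array(b)-a); xs=np.linspace(-w,w,49)
        uv=proj(cam,np.c_[p[0]+xs,np.full(49,p[1]),np.full(49,z)]).astype(np.float32)
        v=cv2.remap(g,uv[:,0].reshape(1,-1),uv[:,1].reshape(1,-1),cv2.INTER_CUBIC).ravel()
        d=np.abs(np.gradient(cv2.GaussianBlur(v.reshape(1,-1),(9,1),2).ravel())); 
        P.append([p[1],p[0]+xs[d.argmax()]])
    P=np.array(P); 
    k=np.ones(len(P),bool)
    for _ in range(5):
        c=np.polyfit(P[k,0],P[k,1],1); r=np.abs(np.polyval(c,P[:,0])-P[:,1]); k=r<max(.001,2*np.median(r))
    return -np.degrees(np.arctan(c[0])).round(2),np.polyval(c,.01).round(4),k.sum(),r[k].std().round(5)
old=cv2.resize(cv2.imread('pics/top0.png',0),(512,384),interpolation=cv2.INTER_AREA).astype(np.float32)
new=cv2.cvtColor(bot.camera('top'),cv2.COLOR_RGB2GRAY).astype(np.float32)
print('bar far old',edge(old,'top',[.6885,.105],[.6955,-.08],.03))
print('bar near top old',edge(old,'top',[.6685,.095],[.675,-.075],.03,w=.005))
print('bar far new',edge(new,'top',[.6885,.105],[.6955,-.08],.03))
print('sup front new',edge(new,'top',[.669,.09],[.673,-.07],.07))
print('sup rear new',edge(new,'top',[.550,.09],[.554,-.07],.07))
E
python3 e.py
```

```text
bar far old (np.float64(1.88), np.float64(0.6927), np.int64(46), np.float64(0.00034))
bar near top old (np.float64(1.19), np.float64(0.6716), np.int64(57), np.float64(0.0003))
bar far new (np.float64(2.43), np.float64(0.6918), np.int64(60), np.float64(0.0009))
sup front new (np.float64(3.01), np.float64(0.6762), np.int64(51), np.float64(0.00045))
sup rear new (np.float64(1.56), np.float64(0.5516), np.int64(60), np.float64(0.00039))
```

```bash
python3 -c "
from workcell import bot
print(bot.job_done())"
```

```text
the job is handed in; nothing more can be done
None
```

The supply was walked into its frame and pressed home at 11–12 N on each rear corner in turn; both front ends bed on the stop bar as far as force and camera checks show. The arm was then withdrawn and the job handed in at about 40 s; no verdict was returned.

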